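Load a fresh battery stick into an open work light

TASK

Put the green battery stick from the yellow rack into the open battery bay of the work light: first push its minus end under the hood against the spring contact while the red plus end is still raised, then press the red end down until it snaps between the two spring arms and the stick lies fully home. Feel your way gently: do not drive the spring contact to its stop or force the stick or the light; leave the grey stick in the rack and everything else where it lies, and let go at the end.

Things in the scene. Friction and masses are not known exactly. Their poses are not given: they have to be found in the camera images.
- fresh_stick: Charged stick: green cylinder, diameter 28 mm, length 100 mm, about 0.16 kg, lying in one of the two places of the yellow rack. Origin at its middle, on its axis; x runs along it to the PLUS end (red band, brass button 11 mm across that stands out 2 mm, included in the 100 mm). Minus end: thin black band, flat steel face. Grasp it across its diameter at mid length or a little nearer the minus end.
- fresh_stick_plus (a point): Tip of the green stick's brass button, on its axis, 50 mm from its origin.
- fresh_stick_minus (a point): Centre of the green stick's flat minus face, on its axis, 50 mm from its origin.
- spent_stick: A flat (spent) stick of the same shape and size with a grey sleeve, in the other place of the rack; it stays there.
- stick_rack: Yellow rack fixed to the bench, 92 x 124 mm, origin on the bench under its centre. The sticks lie along its x axis (plus ends to +x) at y = +38 and -38 mm, axes 30 mm high, on blocks at |x| = 30 to 42 mm with lips 26 mm high. Between the blocks there is only its base plate, 6 mm high.
- work_light: Black work light with orange corners, lying on its lens, fixed, cover off: 190 x 104 mm (x -105..85; wire handle to x -133), deck 20 mm high. Origin on the bench under the bay's middle; z up; x along the bay from the spring end to the plus end. The grey holder on it is screwed down in slots and sits up to 6.5 mm off to +x or -x (not measured: feel for it); x values of its parts are nominal.
- bay (a point): Nominal middle of a fully seated stick: 44 mm above the bench over the light's origin. The seated stick lies level along the light's x, plus end to +x, on supports 30 mm high (x -42..-26 and 31..47), plus tip at x = 50, minus face at x = -50 mm, all shifted with the holder by up to 6.5 mm. At x = -25..30 there is only the deck beside it.
- plus_face (a point): Nominal place of the brass plus contact's face, in line with the seated stick's axis (x = 50 mm, 44 mm high in the light's frame; shifted with the holder). The wall that carries it is 30 mm wide and 56 mm high.
- snap_arms (a point): Nominally midway between the two spring arms at the plus end (x = 42, 49 mm high). Their round beads (x 37..47, radius 3 mm, centres at y = +-15 mm, arm tips below 58 mm) yield sideways as the stick goes down and close over it; passing them takes 8 to 18 N of pressing near the red end. A stick with its minus end seated rests on them, red end about 14 mm too high.
- hood_lip (a point): Nominal edge of the hood over the spring contact, x = -47 in the light's frame, underside 62 mm high; the housing below it is 33 mm wide inside (walls to 65 mm high, flared mouth to x = -40). The stick enters with its red end raised about 20 degrees (18 to 22), lower edge of its minus end 1 to 2 mm above the 30 mm high support.
- spring_face (a point): Nominal centre of the spring contact's face at rest: x = -44, 44 mm high in the work light's frame; the real one is shifted with the holder by up to 6.5 mm either way. This point does not move.
- spring_contact (a joint): How far the brass spring contact plate (26 x 28 mm) is pushed in from rest towards -x: 0 at rest, 0.006 m with a stick seated, 0.0115 at its hard stop. It pushes back with 2.7 N plus 0.9 N per mm. For the raised red end to come down inside the plus wall it must be pushed in 8 to 10.5 mm, which is felt as 10 to 12 N along the bay.
- battery_cover: The light's black battery cover, an open shell 156 x 70 x 46 mm with screw ears, near the wall; leave it. Origin under its centre.
- die_grinder: Grey and yellow air die grinder, 175 mm, near the wall; leave it.
- tape_measure: Grey tape measure, 35 x 80 x 64 mm, near the wall; leave it.
- gasket_cards: Small stack of grey gasket sheets, 69 x 131 x 7 mm; leave it.
Things that resemble listed ones, but are neither listed nor needed, are in the scene too. Of the things shaped like the fresh_stick, the green one is meant.

How it is judged:
On the way:
1. the green stick's minus end is under the hood and has pushed the spring contact in by more than 4 mm while its red plus end is still raised (more than 8 mm above its seated height) (value of joint spring_contact above 0.004 m and y of fresh_stick_minus in the frame of work_light between -0.005 and 0.005 m and x of fresh_stick_minus in the frame of work_light between -0.07 and -0.0395 m and z of fresh_stick_minus in the frame of work_light below 0.052 m and z of fresh_stick_plus in the frame of work_light above 0.052 m), for 0.1 s.
At the end, for the whole second after the job is handed in: The green stick lies at rest and released in the holder, plus end at the plus contact: both ends down (axis 44 mm high within 2.5 mm at the plus, 3 mm at the minus end), 3 and 4 mm sideways at most, spring contact pushed in 4 to 8 mm; grey stick within 20 mm of its start (x of fresh_stick_plus in the frame of work_light between 0.0405 and 0.0595 m and y of fresh_stick_plus in the frame of work_light between -0.003 and 0.003 m and z of fresh_stick_plus in the frame of work_light between 0.041 and 0.0465 m and y of fresh_stick_minus in the frame of work_light between -0.004 and 0.004 m and z of fresh_stick_minus in the frame of work_light between 0.041 and 0.0475 m and value of joint spring_contact between 0.004 and 0.008 m and linear speed of fresh_stick below 0.01 m/s and distance of spent_stick from where it was at the start of the episode below 0.02 m); the robot touches nothing.
It fails at once if the spring contact is driven to its hard stop (pushed in more than 11 mm) (value of joint spring_contact above 0.011 m).
It fails at once if the stick is forced: more than 65 N of contact, summed over supports, walls, spring contact and spring arms (a seated stick alone shows about 34 N) (contact force between fresh_stick and work_light above 65 N).
It fails at once if the gripper or arm pushes on the work light itself with more than 30 N (contact force between any of the fingers, the arm and work_light above 30 N).
It fails at once if the grey stick is moved by more than 20 mm (distance of spent_stick from where it was at the start of the episode above 0.02 m).
It fails at once if the battery cover, die grinder, tape measure or gasket sheets are moved by more than 30 mm (distance of any of battery_cover, die_grinder, tape_measure, gasket_cards from where it was at the start of the episode above 0.03 m).
It also fails if it takes over 61 s, if anything falls off the work surface, if the arm or the gripper's body presses on something with over 40 N, if the wrist force passes 120 N, or if a joint passes its speed limit or range.

ROBOT

A 6-joint arm with a two-finger parallel gripper is mounted at the origin on a cart in front of the work surface, level with it; the furniture and walls round the work are solid. World frame = base frame: x ahead of the robot, y to its left, z up, the work surface at z = 0. Lengths are in m, angles in rad, forces in N, time in s.
With the tool pointing down it reaches from about 0.4 to 0.825 m from the base axis. Payload 7 kg.
Tool frame: the origin (TCP) lies at the centre of the arm's flange, where the gripper is bolted on; the fingertips stand 178 mm ahead of it and the grasp point (between the pads) lies 159 mm ahead of it; x points along the fingers, z is the direction in which the jaws open and shut, and the axes are right-handed (so a half turn about x gives the same grasp; the last joint's range is limited). The gripper opens to 88 mm and grips with 3 to 60 N. Pads are 19 mm wide; open, the fingers measure 130 mm over their backs; the gripper's body (78 mm by 193 mm) begins 47 mm behind the grasp point.
Start: joints at [-1.022, 0.359, 0.012, 0, -1.224, -0.288], TCP at [0.174, -0.652, 0.405] pointing down, gripper open.
Joint ranges: [-3.07, 3.07], [-1.43, 2.12], [-1.02, 1.25], [-3.03, 1.67], [-3.05, -0], [-3.03, 3.03]. Speed limits (rad/s): [2.39, 2.39, 3.01, 3.14, 3.14, 3.14].

INTERFACE

Orientations are given as [roll, pitch, yaw] about the fixed x, y, z axes, in that order (R = Rz(yaw) Ry(pitch) Rx(roll)).
In Python, from station import telemetry, optics, job_done, finder gives the robot as it stands.
- The arm moves only by the tool play_rows, never from a script. Its argument "steps" is a list of rows, each an object of numbers: "gripper": the opening, from 0 (shut) to 1 (fully open); "tx", "ty", "tz": the shift along the tool's x, y, z in units of 25 mm (1.0 is 25 mm); "ax", "ay", "az": the turn, a rotation vector about the tool's x, y, z in units of 6 degrees (1.0 is 6 degrees). In form: [{"gripper": .., "tx": .., "ty": .., "tz": .., "ax": .., "ay": .., "az": ..}, ...]. A call has 1 to 20 rows; each row shifts and turns the commanded pose from where the row before left it, along the tool's axes as they then stand; what a row does not reach is not made up. A row lasts 1/12 s, in which the tool goes at most 41.7 mm and 7.16 degrees, less where a joint would pass 70% of its speed; a pose out of reach is approached as far as the arm can. A call is refused whole if a number of a shift passes 1 or a number of a turn 1, either way. A call with a gripper value outside its range is refused whole. The fingers move at their own pace and stop on an object; "newtons" is the grip in N (left out, the last holds). Time passes only in rows, so rows that do not move let the fingers close. It gives the time, the measured TCP pose, the force and the opening at its end, in the units of the state.
- telemetry.get_state(): the state, without advancing time (a new reading comes with each control period).
- optics.grab_frame(name): name is "scene" or "side" or "wrist"; returns the picture (480x640x3 uint8, red, green, blue); there is no depth.
- optics.calibration(name): a dict with "fx", "fy", "cx", "cy" (pixels), "T" (4x4, takes a point from camera to world coordinates); the wrist camera has in their place "mount" (4x4, takes a point from camera to tool coordinates, whose origin is the TCP and whose axes are the tool frame's). Camera axes: x right, y down, z forward; pixel columns grow to the right and rows downward; lengths in m; the calibration is good to about 2 mm. A picture is of the moment at which its call begins: read the wrist's pose just before it. calibration takes no time and is no camera call.
- job_done(): hands the job in, once; it reports no verdict.
Trained networks look in the newest picture that a camera, given by its name, has taken for a name from the list of things; names that differ only in an ending like _2 or _b are one class to them, and where a whole thing is asked for, a point or a joint stands for the part that bears it (a point fixed in the world has none). Each returns a list of dicts, best first, with "confidence" (0 to 1); they miss things now and then, are a little off and sometimes report something else, mostly with a low value. They report only what shows in the picture. A call takes as long as a camera call. They do not tell look-alikes from the thing itself.
- finder.look_for(query, camera): "extent" ([left, top, right, bottom] in pixels, round what is visible of it).
- finder.silhouettes(query, camera): "pixels" (480x640 bool, what is visible of it) and "extent" ([left, top, right, bottom] in pixels, round what is visible of it).
- finder.pinpoint(query, camera): "location" ([row, column] in pixels: a listed point, or the origin of a listed thing).
The state is a dict: "t": time; "q": joint angles; "qd": joint speeds; "joint_efforts": joint torques, N m; "eef_pos": TCP position; "ee_rot": TCP orientation; "force": force on the tool from outside, world axes, zero at the start; "moment": the same for the moment, N m; "width": finger opening in m.
Only numpy, scipy, OpenCV 4.12 (cv2) and the standard library are available. Lean on these libraries where they do the work, as an engineer would, in place of code of your own. Each camera call takes 0.05 s, during which the arm holds its last target.

## Working session

There is one attempt and no reset: what is moved stays moved. The work goes in short steps, Python scripts to look and compute and a tool call to move; the robot and the scene stay as the last step left them, time stands still between calls to the robot, and variables do not carry over. Pictures are saved under pics/ and viewed, and the job is handed in when it is done.

Besides the shell and the picture viewer there is one more tool, called after "Emit:" in YAML: its name, and indented under it one key for each argument. play_rows: Moves the arm, as the interface text tells. Its arguments: {"type":"object","properties":{"steps":{"type":"array"},"newtons":{"type":"number"}},"required":["steps"]}

```bash
ls; mkdir -p pics
cat > h.py <<'E'
import numpy as np, cv2
from scipy.spatial.transform import Rotation as R
from station import telemetry, optics, job_done, finder
def snap(c,name):
    im=optics.grab_frame(c); cv2.imwrite(f'pics/{name}.png',cv2.cvtColor(im,cv2.COLOR_RGB2BGR)); return im
def camT(c,st=None):
    k=optics.calibration(c)
    if 'T' in k: T=np.array(k['T'])
    else:
        st=st or telemetry.get_state(); W=np.eye(4); W[:3,:3]=R.from_euler('xyz',st['ee_rot']).as_matrix(); W[:3,3]=st['eef_pos']; T=W@np.array(k['mount'])
    return k,T
def ray(c,rc,st=None):
    k,T=camT(c,st); d=np.array([(rc[1]-k['cx'])/k['fx'],(rc[0]-k['cy'])/k['fy'],1]); return T[:3,3],T[:3,:3]@d
def onz(c,rc,z,st=None):
    o,d=ray(c,rc,st); return o+d*(z-o[2])/d[2]
def proj(c,p,st=None):
    k,T=camT(c,st); q=T[:3,:3].T@(np.array(p)-T[:3,3]); return k['fx']*q[0]/q[2]+k['cx'],k['fy']*q[1]/q[2]+k['cy']
E
python3 - <<'E'
from h import *
print(telemetry.get_state())
for c in ['scene','side','wrist']:
    snap(c,c+'0')
    k,T=camT(c); print(c,k['fx'],k['fy'],k['cx'],k['cy'],np.round(T,3).tolist())
for c in ['scene','side']:
  for q in ['fresh_stick','spent_stick','stick_rack','work_light','bay','plus_face','hood_lip','spring_face','snap_arms','fresh_stick_plus','fresh_stick_minus']:
    r=finder.pinpoint(q,c); print(c,q,[(np.round(x['location']).tolist(),round(x['confidence'],2)) for x in r[:3]])
E
```

```text
pics
{'t': 0.0, 'q': array([-1.02189363e+00,  3.59009968e-01,  1.17484764e-02,  1.18161494e-04,
       -1.22397437e+00, -2.88064113e-01]), 'qd': array([-0.00013565,  0.00071031,  0.00073972,  0.00314476, -0.00084579,
       -0.00293515]), 'joint_efforts': array([ 1.04565918e-01, -5.70799363e+01,  2.82892013e+01,  6.54455915e+00,
       -6.67605945e-02, -3.87403445e-03]), 'eef_pos': array([ 0.17404353, -0.65222308,  0.40435117]), 'ee_rot': array([0.5356641 , 1.57034297, 2.3673392 ]), 'force': array([ 0.1941714 , -0.73449827, -0.35044286]), 'moment': array([-0.01422359, -0.01072907,  0.00139446]), 'width': 0.08764226066946992}
scene 437.54155050296146 437.54155050296146 319.78768233846694 233.882283796179 [[-0.538, -0.62, 0.571, 0.092], [-0.843, 0.39, -0.371, 0.524], [0.007, -0.681, -0.732, 0.73], [0.0, 0.0, 0.0, 1.0]]
side 502.29628156166496 502.29628156166496 319.547707210179 240.34362476807533 [[-0.996, -0.08, 0.047, 0.564], [-0.093, 0.85, -0.518, 0.721], [0.002, -0.52, -0.854, 0.965], [0.0, 0.0, 0.0, 1.0]]
wrist 335.1226539704137 335.1226539704137 315.63704368415483 245.64092937331
[... 669 characters left out ...]
 0.66), ([307.0, 352.0], 0.64)]
side fresh_stick [([260.0, 328.0], 0.96), ([252.0, 404.0], 0.59), ([187.0, 370.0], 0.28)]
side spent_stick [([287.0, 337.0], 0.9), ([158.0, 385.0], 0.42)]
side stick_rack [([284.0, 327.0], 0.66)]
side work_light [([186.0, 375.0], 0.62)]
side bay [([174.0, 379.0], 0.65)]
side plus_face [([188.0, 368.0], 0.58), ([201.0, 279.0], 0.55)]
side hood_lip [([158.0, 385.0], 0.8)]
side spring_face [([162.0, 386.0], 0.83)]
side snap_arms [([188.0, 373.0], 0.68), ([203.0, 276.0], 0.47)]
side fresh_stick_plus [([273.0, 303.0], 0.89), ([235.0, 410.0], 0.66), ([157.0, 385.0], 0.23)]
side fresh_stick_minus [([255.0, 348.0], 0.91), ([270.0, 392.0], 0.7), ([159.0, 384.0], 0.58)]
```

View pics/scene0.png

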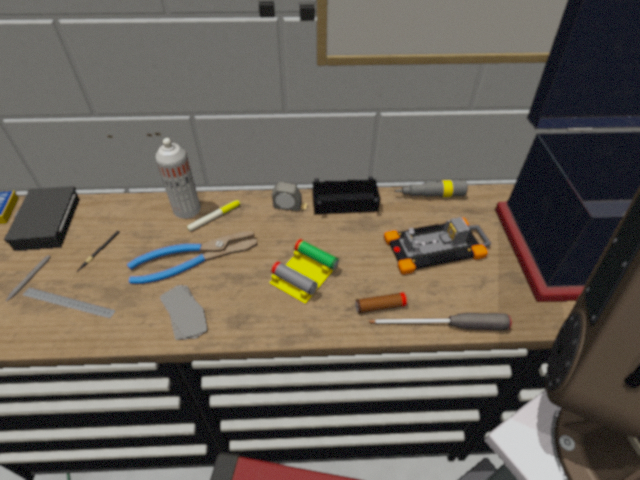

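View pics/side0.png

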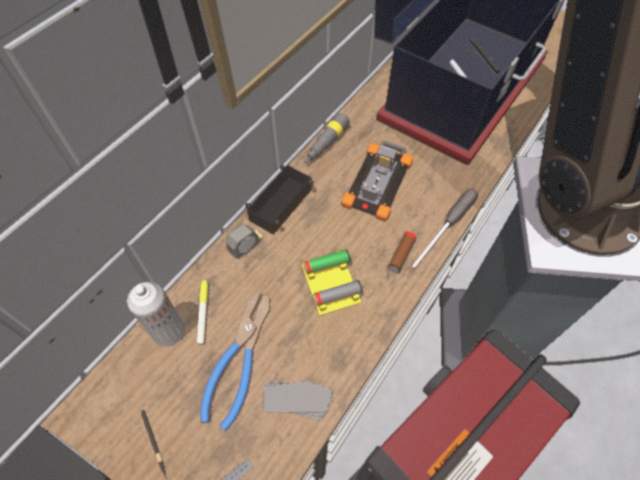

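View pics/wrist0.png

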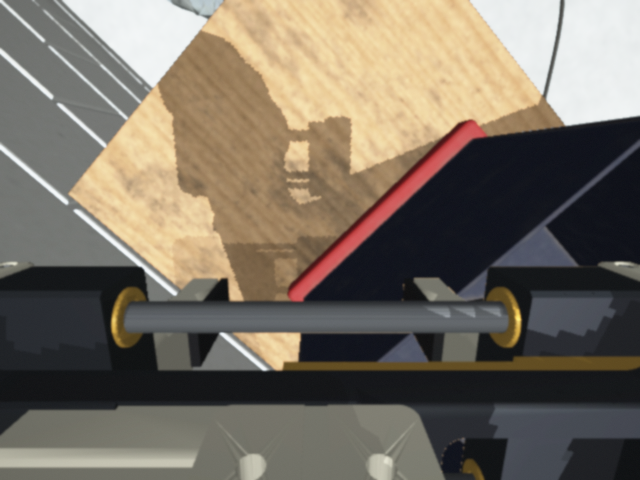

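Run:
```python
from h import *
s=cv2.imread('pics/side0.png')[130:330,230:470]; cv2.imwrite('pics/side0c.png',cv2.resize(s,None,fx=3,fy=3,interpolation=cv2.INTER_CUBIC))
s=cv2.imread('pics/scene0.png')[180:340,250:510]; cv2.imwrite('pics/scene0c.png',cv2.resize(s,None,fx=3,fy=3,interpolation=cv2.INTER_CUBIC))
def tri(a,b):
    (o1,d1),(o2,d2)=ray('scene',a),ray('side',b)
    A=np.array([d1,-d2]).T; t=np.linalg.lstsq(A,o2-o1,rcond=None)[0]; p,q=o1+d1*t[0],o2+d2*t[1]; return np.round((p+q)/2,4),np.linalg.norm(p-q).round(4)
for n,a,b in [('stick',(255,316),(260,328)),('plus',(246,296),(273,303)),('minus',(262,337),(255,348)),('rack',(271,301),(284,327)),('bay',(236,431),(174,379)),('plusface',(240,412),(188,368)),('hood',(226,457),(158,385)),('spring',(231,451),(162,386)),('arms',(240,414),(188,373)),('light',(249,430),(186,375))]: print(n,tri(a,b))
```

```text
stick (array([0.5921, 0.2053, 0.0305]), np.float64(0.0072))
plus (array([0.6436, 0.2283, 0.0172]), np.float64(0.0037))
minus (array([0.5511, 0.1837, 0.0302]), np.float64(0.0021))
rack (array([0.5905, 0.2455, 0.0025]), np.float64(0.0024))
bay (array([ 0.4934, -0.022 ,  0.049 ]), np.float64(0.0081))
plusface (array([0.5161, 0.0081, 0.0325]), np.float64(0.0077))
hood (array([ 0.4807, -0.0777,  0.0526]), np.float64(0.0058))
spring (array([ 0.4783, -0.0613,  0.0521]), np.float64(0.0013))
arms (array([0.5055, 0.0155, 0.0455]), np.float64(0.0053))
light (array([ 0.4974, -0.0347, -0.0084]), np.float64(0.002))
```

View crops.

View pics/side0c.png

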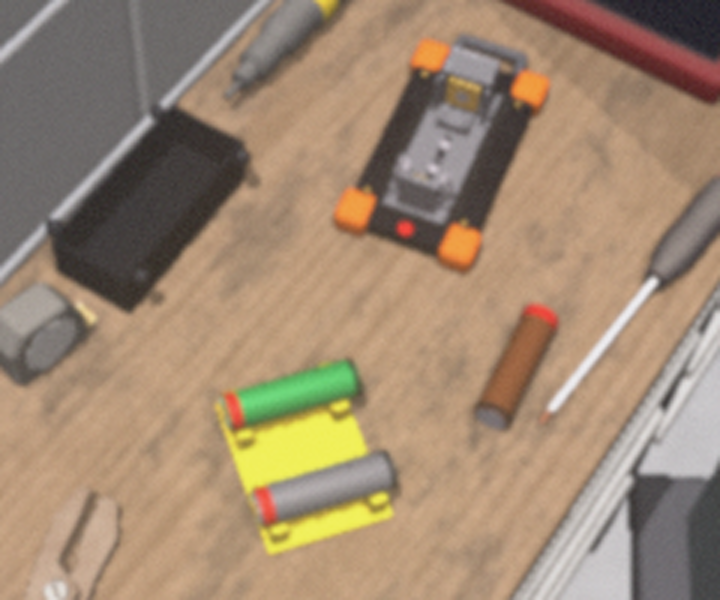

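View pics/scene0c.png

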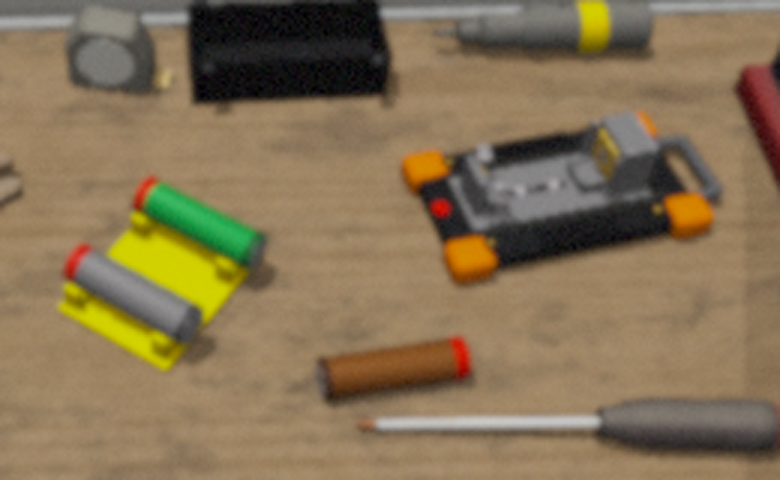

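Run:
```python
from h import *
st=telemetry.get_state(); print(R.from_euler('xyz',st['ee_rot']).as_matrix().round(3))
print(np.array(optics.calibration('wrist')['mount']).round(4).tolist())
for rc in [(205,497),(300,540),(290,600)]: print('scene tb',onz('scene',rc,0.02).round(3))
for rc in [(118,380),(157,470),(52,548)]: print('side tb',onz('side',rc,0.02).round(3))
for rc in [(65,392),(38,440)]: print('side rim?',onz('side',rc,0.2).round(3))
# wrist start: edge points
for rc in [(122,472),(296,292)]: print('wrist',onz('wrist',rc,0.02,st).round(3))
# orange corners from side crop
for u,v in [(430,55),(530,88),(355,208),(460,245)]: print('or',onz('side',(130+v/3,230+u/3),0.03).round(3))
for u,v in [(425,170),(472,257),(690,215),(645,125)]: print('or sc',onz('scene',(180+v/3,250+u/3),0.03).round(3))
```

```text
[[-0.    -0.966 -0.258]
 [ 0.    -0.258  0.966]
 [-1.     0.     0.   ]]
[[0.0007, -0.2478, 0.9688, 0.0207], [-0.0006, -0.9688, -0.2478, 0.0664], [1.0, -0.0004, -0.0008, -0.0006], [0.0, 0.0, 0.0, 1.0]]
scene tb [ 0.5   -0.241  0.02 ]
scene tb [ 0.268 -0.104  0.02 ]
scene tb [ 0.22  -0.225  0.02 ]
side tb [ 0.494 -0.236  0.02 ]
side tb [ 0.271 -0.125  0.02 ]
side tb [ 0.024 -0.541  0.02 ]
side rim? [ 0.485 -0.222  0.2  ]
side rim? [ 0.374 -0.327  0.2  ]
wrist [ 0.033 -0.525  0.02 ]
wrist [ 0.266 -0.657  0.02 ]
or [ 0.508 -0.122  0.03 ]
or [ 0.427 -0.094  0.03 ]
or [0.56  0.038 0.03 ]
or [0.479 0.065 0.03 ]
or sc [0.547 0.042 0.03 ]
or sc [0.467 0.066 0.03 ]
or sc [ 0.414 -0.089  0.03 ]
or sc [ 0.495 -0.127  0.03 ]
```

Run:
```python
from h import *
im=cv2.imread('pics/scene0.png')[0:320,440:640]; im2=cv2.imread('pics/side0.png')[0:180,340:640]
cv2.imwrite('pics/tb.png',cv2.resize(np.hstack([cv2.resize(im,(300,480)),cv2.resize(im2,(500,300),interpolation=cv2.INTER_CUBIC).__class__(0) if False else cv2.copyMakeBorder(cv2.resize(im2,(500,300)),0,180,0,0,cv2.BORDER_CONSTANT)]),None,fx=1,fy=1))
```

```text
(no output)
```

View pics/tb.png

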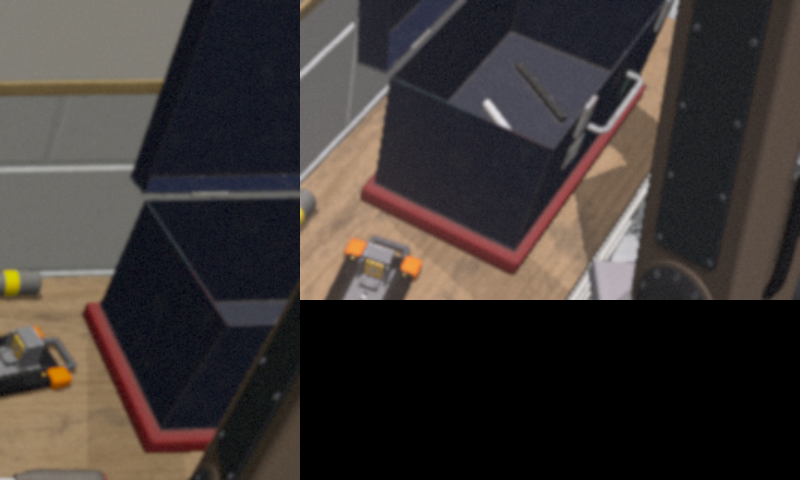

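```bash
cat >> h.py <<'E'
def tri(a,b,ca='scene',cb='side',sa=None,sb=None):
    (o1,d1),(o2,d2)=ray(ca,a,sa),ray(cb,b,sb)
    A=np.array([d1,-d2]).T; t=np.linalg.lstsq(A,o2-o1,rcond=None)[0]; p,q=o1+d1*t[0],o2+d2*t[1]; return np.round((p+q)/2,4),np.linalg.norm(p-q).round(4)
E
python3 - <<'E'
from h import *
print(tri((133,540),(48,397)),tri((217,587),(88,490)))
print(tri((122,535),(36,377)))
E
```

```text
(array([ 0.478 , -0.2452,  0.2303]), np.float64(0.004)) (array([ 0.2831, -0.1272,  0.228 ]), np.float64(0.0092))
(array([ 0.5237, -0.299 ,  0.2149]), np.float64(0.0018))
```

Emit:
play_rows:
  steps:
    - {"tx": -0.9}
    - {"tx": -0.9}
    - {"tx": -0.9}
    - {"tx": -0.9}
    - {"tx": -0.4, "tz": 1}
    - {"tz": 1}
    - {"tz": 1}
    - {"tz": 1}
    - {"tz": 1}
    - {"tz": 1}
    - {"tz": 1}
    - {"tz": 1}
    - {"tz": 1}
    - {"tz": 0.6}

```text
invalid input
```

Emit:
play_rows:
  steps:
    - {"gripper": 1, "tx": -0.9, "ty": 0, "tz": 0, "ax": 0, "ay": 0, "az": 0}
    - {"gripper": 1, "tx": -0.9, "ty": 0, "tz": 0, "ax": 0, "ay": 0, "az": 0}
    - {"gripper": 1, "tx": -0.9, "ty": 0, "tz": 0, "ax": 0, "ay": 0, "az": 0}
    - {"gripper": 1, "tx": -0.9, "ty": 0, "tz": 0, "ax": 0, "ay": 0, "az": 0}
    - {"gripper": 1, "tx": -0.4, "ty": 0, "tz": 1, "ax": 0, "ay": 0, "az": 0}
    - {"gripper": 1, "tx": 0, "ty": 0, "tz": 1, "ax": 0, "ay": 0, "az": 0}
    - {"gripper": 1, "tx": 0, "ty": 0, "tz": 1, "ax": 0, "ay": 0, "az": 0}
    - {"gripper": 1, "tx": 0, "ty": 0, "tz": 1, "ax": 0, "ay": 0, "az": 0}
    - {"gripper": 1, "tx": 0, "ty": 0, "tz": 1, "ax": 0, "ay": 0, "az": 0}
    - {"gripper": 1, "tx": 0, "ty": 0, "tz": 1, "ax": 0, "ay": 0, "az": 0}
    - {"gripper": 1, "tx": 0, "ty": 0, "tz": 1, "ax": 0, "ay": 0, "az": 0}
    - {"gripper": 1, "tx": 0, "ty": 0, "tz": 1, "ax": 0, "ay": 0, "az": 0}
    - {"gripper": 1, "tx": 0, "ty": 0, "tz": 1, "ax": 0, "ay": 0, "az": 0}

```text
t: 2.33
eef_pos: [0.1155, -0.4334, 0.5043]
ee_rot: [-0.257, 1.57, 1.574]
force: [0.4, 1.1, -1.7]
width: 0.0874
```

```bash
cat >> h.py <<'E'
def pose(st=None):
    st=st or telemetry.get_state(); return np.array(st['eef_pos']),R.from_euler('xyz',st['ee_rot'])
def Rdown(jaw,pitch=0):
    """tool x down, jaw z at yaw 'jaw' deg"""
    j=np.radians(jaw); z=np.array([np.cos(j),np.sin(j),0]); x=np.array([0,0,-1.]); y=np.cross(z,x)
    return R.from_matrix(np.array([x,y,z]).T)
def plan(p0,r0,p1,r1,n,rnd=2):
    """n rows straight; print tool-axis units"""
    out=[];p,r=np.array(p0,float),r0
    rv=(r1*r0.inv()).as_rotvec()
    for i in range(1,n+1):
        tp=p0+(np.array(p1)-p0)*i/n; tr=R.from_rotvec(rv*i/n)*r0
        t=np.round(r.inv().apply(tp-p)/0.025,rnd); a=np.round(np.degrees((r.inv()*tr).as_rotvec())/6,rnd)
        out.append((t.tolist(),a.tolist())); p=p+r.apply(t*0.025); r=r*R.from_rotvec(np.radians(a*6))
    return out,p,r
def show(rows):
    for t,a in rows: print(t,a)
E
python3 - <<'E'
from h import *
p,r=pose(); print(p,r.as_matrix().round(3))
o,p,r=plan(p,r,[.36,-.215,.505],Rdown(45),14); show(o)
o,p,r=plan(p,r,[.56,.10,.42],Rdown(150),18); show(o)
E
```

```text
[ 0.11549515 -0.43340894  0.50426124] [[-0.    -0.966 -0.258]
 [ 0.001 -0.258  0.966]
 [-1.    -0.     0.001]]
[-0.0, -0.84, 0.42] [0.71, 0.0, -0.0]
[-0.0, -0.8, 0.49] [0.72, 0.0, -0.0]
[-0.01, -0.76, 0.54] [0.71, 0.0, -0.0]
[0.0, -0.72, 0.6] [0.71, 0.0, -0.0]
[0.0, -0.68, 0.65] [0.72, 0.0, -0.0]
[-0.0, -0.62, 0.7] [0.71, 0.0, -0.0]
[-0.0, -0.57, 0.74] [0.71, 0.0, -0.0]
[-0.0, -0.51, 0.78] [0.72, 0.0, -0.0]
[-0.01, -0.46, 0.82] [0.71, 0.0, -0.0]
[0.0, -0.39, 0.85] [0.71, 0.0, -0.0]
[0.0, -0.32, 0.88] [0.72, 0.0, -0.0]
[-0.0, -0.26, 0.9] [0.71, 0.0, -0.0]
[-0.0, -0.19, 0.92] [0.72, 0.0, -0.0]
[-0.0, -0.12, 0.93] [0.71, 0.0, -0.0]
[0.19, 0.18, 0.81] [-0.97, 0.0, 0.0]
[0.19, 0.1, 0.82] [-0.97, 0.0, 0.0]
[0.19, 0.01, 0.83] [-0.98, 0.0, 0.0]
[0.19, -0.07, 0.83] [-0.97, 0.0, 0.0]
[0.19, -0.15, 0.81] [-0.97, 0.0, 0.0]
[0.19, -0.24, 0.8] [-0.97, 0.0, 0.0]
[0.18, -0.32, 0.76] [-0.98, 0.0, 0.0]
[0.19, -0.39, 0.73] [-0.97, 0.0, 0.0]
[0.19, -0.47, 0.69] [-0.97, 0.0, 0.0]
[0.19, -0.53, 0.63] [-0.97, 0.0, 0.0]
[0.19, -0.59, 0.58] [-0.98, 0.0, 0.0]
[0.19, -0.65, 0.52] [-0.97, 0.0, 0.0]
[0.19, -0.7, 0.44] [-0.97, 0.0, 0.0]
[0.19, -0.74, 0.38] [-0.97, 0.0, 0.0]
[0.19, -0.77, 0.29] [-0.97, 0.0, 0.0]
[0.19, -0.81, 0.22] [-0.98, 0.0, 0.0]
[0.19, -0.81, 0.13] [-0.97, 0.0, 0.01]
[0.18, -0.83, 0.05] [-0.97, 0.0, -0.0]
```

Emit:
play_rows:
  steps:
    - {"gripper": 1, "tx": 0, "ty": -0.84, "tz": 0.42, "ax": 0.71, "ay": 0, "az": 0}
    - {"gripper": 1, "tx": 0, "ty": -0.8, "tz": 0.49, "ax": 0.72, "ay": 0, "az": 0}
    - {"gripper": 1, "tx": 0, "ty": -0.76, "tz": 0.54, "ax": 0.71, "ay": 0, "az": 0}
    - {"gripper": 1, "tx": 0, "ty": -0.72, "tz": 0.6, "ax": 0.71, "ay": 0, "az": 0}
    - {"gripper": 1, "tx": 0, "ty": -0.68, "tz": 0.65, "ax": 0.72, "ay": 0, "az": 0}
    - {"gripper": 1, "tx": 0, "ty": -0.62, "tz": 0.7, "ax": 0.71, "ay": 0, "az": 0}
    - {"gripper": 1, "tx": 0, "ty": -0.57, "tz": 0.74, "ax": 0.71, "ay": 0, "az": 0}
    - {"gripper": 1, "tx": 0, "ty": -0.51, "tz": 0.78, "ax": 0.72, "ay": 0, "az": 0}
    - {"gripper": 1, "tx": 0, "ty": -0.46, "tz": 0.82, "ax": 0.71, "ay": 0, "az": 0}
    - {"gripper": 1, "tx": 0, "ty": -0.39, "tz": 0.85, "ax": 0.71, "ay": 0, "az": 0}
    - {"gripper": 1, "tx": 0, "ty": -0.32, "tz": 0.88, "ax": 0.72, "ay": 0, "az": 0}
    - {"gripper": 1, "tx": 0, "ty": -0.26, "tz": 0.9, "ax": 0.71, "ay": 0, "az": 0}
    - {"gripper": 1, "tx": 0, "ty": -0.19, "tz": 0.92, "ax": 0.72, "ay": 0, "az": 0}
    - {"gripper": 1, "tx": 0, "ty": -0.12, "tz": 0.93, "ax": 0.71, "ay": 0, "az": 0}

```text
t: 3.5
eef_pos: [0.3608, -0.2151, 0.5046]
ee_rot: [0.425, 1.57, 1.207]
force: [0.3, 0.3, -2.0]
width: 0.0881
```

Emit:
play_rows:
  steps:
    - {"gripper": 1, "tx": 0.19, "ty": 0.18, "tz": 0.81, "ax": -0.97, "ay": 0, "az": 0}
    - {"gripper": 1, "tx": 0.19, "ty": 0.1, "tz": 0.82, "ax": -0.97, "ay": 0, "az": 0}
    - {"gripper": 1, "tx": 0.19, "ty": 0.01, "tz": 0.83, "ax": -0.98, "ay": 0, "az": 0}
    - {"gripper": 1, "tx": 0.19, "ty": -0.07, "tz": 0.83, "ax": -0.97, "ay": 0, "az": 0}
    - {"gripper": 1, "tx": 0.19, "ty": -0.15, "tz": 0.81, "ax": -0.97, "ay": 0, "az": 0}
    - {"gripper": 1, "tx": 0.19, "ty": -0.24, "tz": 0.8, "ax": -0.97, "ay": 0, "az": 0}
    - {"gripper": 1, "tx": 0.18, "ty": -0.32, "tz": 0.76, "ax": -0.98, "ay": 0, "az": 0}
    - {"gripper": 1, "tx": 0.19, "ty": -0.39, "tz": 0.73, "ax": -0.97, "ay": 0, "az": 0}
    - {"gripper": 1, "tx": 0.19, "ty": -0.47, "tz": 0.69, "ax": -0.97, "ay": 0, "az": 0}
    - {"gripper": 1, "tx": 0.19, "ty": -0.53, "tz": 0.63, "ax": -0.97, "ay": 0, "az": 0}
    - {"gripper": 1, "tx": 0.19, "ty": -0.59, "tz": 0.58, "ax": -0.98, "ay": 0, "az": 0}
    - {"gripper": 1, "tx": 0.19, "ty": -0.65, "tz": 0.52, "ax": -0.97, "ay": 0, "az": 0}
    - {"gripper": 1, "tx": 0.19, "ty": -0.7, "tz": 0.44, "ax": -0.97, "ay": 0, "az": 0}
    - {"gripper": 1, "tx": 0.19, "ty": -0.74, "tz": 0.38, "ax": -0.97, "ay": 0, "az": 0}
    - {"gripper": 1, "tx": 0.19, "ty": -0.77, "tz": 0.29, "ax": -0.97, "ay": 0, "az": 0}
    - {"gripper": 1, "tx": 0.19, "ty": -0.81, "tz": 0.22, "ax": -0.98, "ay": 0, "az": 0}
    - {"gripper": 1, "tx": 0.19, "ty": -0.81, "tz": 0.13, "ax": -0.97, "ay": 0, "az": 0}
    - {"gripper": 1, "tx": 0.18, "ty": -0.83, "tz": 0.05, "ax": -0.97, "ay": 0, "az": 0}
    - {"gripper": 1, "tx": 0, "ty": 0, "tz": 0, "ax": 0, "ay": 0, "az": 0}

```text
t: 5.08
eef_pos: [0.5616, 0.1011, 0.4178]
ee_rot: [0.781, 1.569, -2.877]
force: [0.1, 1.0, -1.7]
width: 0.0877
```

Run:
```python
from h import *
st=telemetry.get_state(); print(st['t'],st['eef_pos'],st['q'].round(3))
snap('wrist','w1')
for q in ['work_light','bay','plus_face','hood_lip','spring_face','snap_arms','fresh_stick','fresh_stick_plus','fresh_stick_minus']:
    r=finder.pinpoint(q,'wrist'); print(q,[(np.round(x['location'],1).tolist(),round(x['confidence'],2)) for x in r[:3]])
```

```text
5.0833 [0.56159573 0.10105895 0.41782359] [ 5.210e-01  1.800e-01 -2.020e-01 -1.000e-03 -1.191e+00 -1.037e+00]
work_light [([84.6, 307.4], 0.64)]
bay [([78.8, 308.6], 0.71)]
plus_face [([129.4, 317.6], 0.85), ([17.8, 300.0], 0.57), ([86.3, 306.6], 0.49)]
hood_lip [([19.6, 296.8], 0.56)]
spring_face [([25.4, 299.3], 0.65)]
snap_arms []
fresh_stick [([314.0, 332.1], 0.83), ([205.0, 435.5], 0.76)]
fresh_stick_plus [([343.7, 305.1], 0.91), ([345.5, 383.9], 0.58), ([133.1, 318.1], 0.58)]
fresh_stick_minus [([279.2, 357.0], 0.77), ([248.1, 439.7], 0.69)]
```

View pics/w1.png

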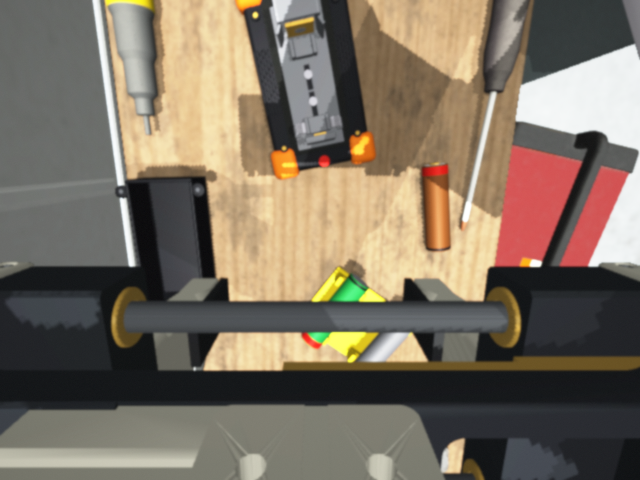

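Run:
```python
from h import *
st=telemetry.get_state()
f=lambda rc,z: onz('wrist',rc,z,st).round(4)
for n,rc,z in [('bay',(78.8,308.6),.044),('pf',(129.4,317.6),.044),('sf',(25.4,299.3),.044),('light',(84.6,307.4),0),('hood',(19.6,296.8),.062)]: print(n,f(rc,z))
a,b=f((129.4,317.6),.044),f((25.4,299.3),.044); print(np.degrees(np.arctan2(*(a-b)[[1,0]])))
for n,rc,z in [('s+',(343.7,305.1),.03),('s-',(279.2,357),.03),('s',(314,332.1),.03)]: print(n,f(rc,z))
```

```text
bay [ 0.4949 -0.0292  0.044 ]
pf [0.5107 0.0155 0.044 ]
sf [ 0.4793 -0.0731  0.044 ]
light [ 0.495  -0.0334  0.    ]
hood [ 0.4814 -0.0724  0.062 ]
70.48558145642649
s+ [0.6483 0.2233 0.03  ]
s- [0.5531 0.1812 0.03  ]
s [0.6    0.2052 0.03  ]
```

Run:
```python
from h import *
p,r=pose()
o,p,r=plan(p,r,[.522,.055,.36],Rdown(162),4); show(o)
```

```text
[0.6, 0.57, 0.11] [-0.5, -0.0, 0.0]
[0.6, 0.55, 0.15] [-0.5, -0.0, 0.0]
[0.6, 0.55, 0.17] [-0.51, -0.0, 0.0]
[0.6, 0.55, 0.2] [-0.5, -0.0, 0.01]
```

Emit:
play_rows:
  steps:
    - {"gripper": 1, "tx": 0.6, "ty": 0.57, "tz": 0.11, "ax": -0.5, "ay": 0, "az": 0}
    - {"gripper": 1, "tx": 0.6, "ty": 0.55, "tz": 0.15, "ax": -0.5, "ay": 0, "az": 0}
    - {"gripper": 1, "tx": 0.6, "ty": 0.55, "tz": 0.17, "ax": -0.5, "ay": 0, "az": 0}
    - {"gripper": 1, "tx": 0.6, "ty": 0.55, "tz": 0.2, "ax": -0.5, "ay": 0, "az": 0}
    - {"gripper": 1, "tx": 0, "ty": 0, "tz": 0, "ax": 0, "ay": 0, "az": 0}
    - {"gripper": 1, "tx": 0, "ty": 0, "tz": 0, "ax": 0, "ay": 0, "az": 0}

```text
t: 6.08
eef_pos: [0.5219, 0.0547, 0.3597]
ee_rot: [1.012, 1.57, -2.446]
force: [0.3, 0.6, -0.7]
width: 0.0873
```

Run:
```python
from h import *
st=telemetry.get_state(); print(st['t'],st['eef_pos'],st['qd'].round(3))
im=snap('wrist','w2')
f=lambda rc,z: onz('wrist',rc,z,st).round(4)
Z=dict(work_light=0,bay=.044,plus_face=.044,hood_lip=.062,spring_face=.044,snap_arms=.049)
for q in Z:
    r=finder.pinpoint(q,'wrist'); print(q,[(np.round(x['location'],1).tolist(),round(x['confidence'],2),f(x['location'],Z[q])) for x in r[:2]])
import pickle; pickle.dump(st,open('st2.pkl','wb'))
b=cv2.imread('pics/w2.png')[0:270,180:450]; cv2.imwrite('pics/w2c.png',cv2.resize(b,(600,600),interpolation=cv2.INTER_CUBIC))
```

```text
6.0833 [0.52192139 0.05471078 0.35969543] [ 0.011  0.003  0.048  0.012 -0.005 -0.016]
work_light [([137.0, 313.7], 0.7, array([ 0.4963, -0.0301,  0.    ]))]
bay [([137.4, 315.2], 0.85, array([ 0.4959, -0.0267,  0.044 ]))]
plus_face [([195.7, 312.3], 0.67, array([0.5135, 0.0187, 0.044 ]))]
hood_lip [([72.4, 314.1], 0.98, array([ 0.4825, -0.0703,  0.062 ]))]
spring_face []
snap_arms [([188.5, 313.7], 0.7, array([0.5102, 0.0128, 0.049 ])), ([359.4, 330.3], 0.35, array([0.5465, 0.1749, 0.049 ]))]
```

View pics/w2c.png

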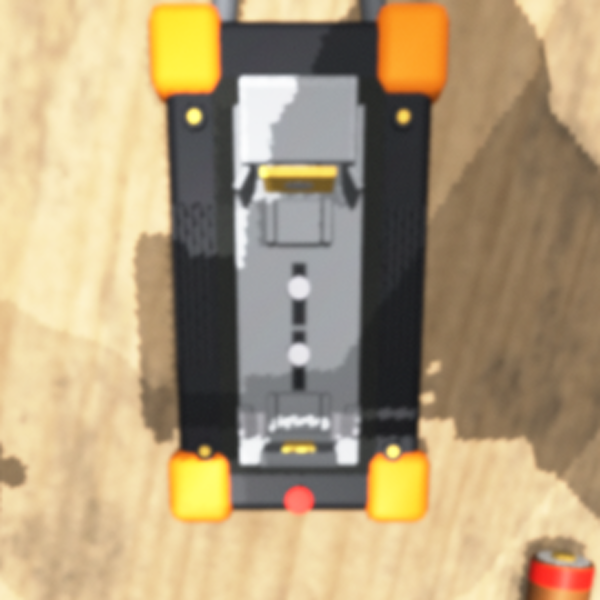

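Run:
```python
from h import *
import pickle; st=pickle.load(open('st2.pkl','rb'))
p,r=pose(st); print('jaw yaw',np.degrees(np.arctan2(*r.as_matrix()[[1,0],2])))
b=cv2.imread('pics/w2.png')[0:240,210:420]; cv2.imwrite('pics/w2d.png',cv2.resize(b[60:220,40:170],None,fx=4.5,fy=4.5,interpolation=cv2.INTER_CUBIC)[:600])
cc=lambda u,v:(v/2.2222,180+u/2.2222)
f=lambda u,v,z: onz('wrist',cc(u,v),z,st)
A=f(299,510,.02);B=f(299,24,.02); d=(A-B)[:2]; print(A,B,np.linalg.norm(d),np.degrees(np.arctan2(d[1],d[0])))
ux=d/np.linalg.norm(d); uy=np.array([-ux[1],ux[0]])
O1=A[:2]-.085*ux; O2=B[:2]+.105*ux; print(O1,O2)
O=(O1+O2)/2
for n,u,v,z in [('hood',299,163,.062),('screw1',299,288,.03),('screw2',299,354,.03),('slotA',299,263,.028),('slotB',299,390,.028),('holder end',299,463,.02),('brassplus',299,449,.044),('sup1a',299,193,.03),('sup1b',299,245,.03),('sup2a',299,392,.03),('hoodback',299,75,.065),('edgeL',176,300,.02),('edgeR',426,300,.02),('led',299,499,.02),('holderL',238,300,.024),('holderR',360,300,.024)]:
    q=f(u,v,z)[:2]-O; print(n,(q@ux*1e3).round(1),(q@uy*1e3).round(1))
```

```text
jaw yaw 161.8983176376974
[0.52262308 0.05264515 0.02      ] [ 0.46462406 -0.12392461  0.02      ] 0.1858514621942474 71.81586473979469
[ 0.49609697 -0.02810982] [ 0.49739161 -0.02416847]
hood -45.8 0.1
screw1 -8.2 0.0
screw2 17.0 0.0
slotA -17.7 0.0
slotB 31.2 0.0
holder end 62.3 0.0
brassplus 53.4 0.0
sup1a -42.6 0.0
sup1b -24.0 0.0
sup2a 31.9 0.0
hoodback -71.3 0.1
edgeL -4.3 -50.1
edgeR -4.4 51.8
led 78.0 0.0
holderL -4.1 -24.6
holderR -4.1 24.6
```

View pics/w2d.png

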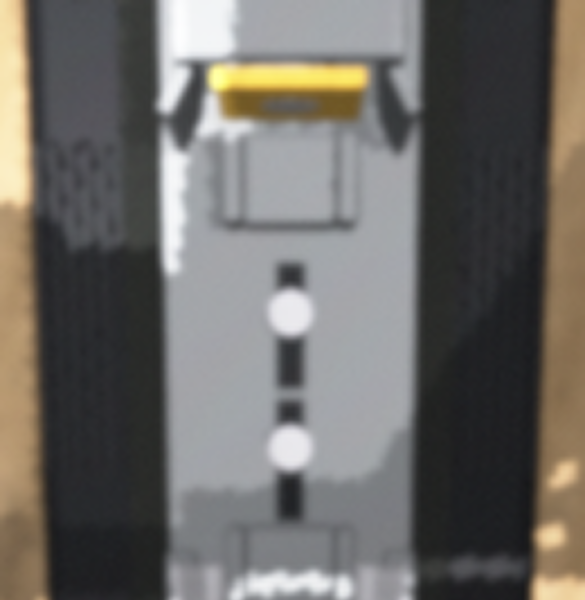

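Run:
```python
from h import *
p,r=pose()
o,p,r=plan(p,r,[.637,.22,.32],Rdown(113.9),11); show(o)
```

```text
[0.15, -0.7, -0.21] [0.73, -0.0, 0.0]
[0.14, -0.71, -0.16] [0.73, -0.0, 0.0]
[0.15, -0.72, -0.1] [0.73, -0.0, 0.0]
[0.14, -0.73, -0.05] [0.73, -0.0, 0.0]
[0.15, -0.72, 0.01] [0.72, -0.0, 0.0]
[0.15, -0.73, 0.06] [0.73, -0.0, 0.0]
[0.14, -0.72, 0.12] [0.73, -0.0, 0.0]
[0.15, -0.7, 0.18] [0.73, -0.0, 0.01]
[0.14, -0.7, 0.22] [0.73, -0.0, -0.0]
[0.15, -0.67, 0.28] [0.73, -0.0, -0.0]
[0.15, -0.65, 0.33] [0.73, -0.0, -0.0]
```

Emit:
play_rows:
  steps:
    - {"gripper": 1, "tx": 0.15, "ty": -0.7, "tz": -0.21, "ax": 0.73, "ay": 0, "az": 0}
    - {"gripper": 1, "tx": 0.14, "ty": -0.71, "tz": -0.16, "ax": 0.73, "ay": 0, "az": 0}
    - {"gripper": 1, "tx": 0.15, "ty": -0.72, "tz": -0.1, "ax": 0.73, "ay": 0, "az": 0}
    - {"gripper": 1, "tx": 0.14, "ty": -0.73, "tz": -0.05, "ax": 0.73, "ay": 0, "az": 0}
    - {"gripper": 1, "tx": 0.15, "ty": -0.72, "tz": 0.01, "ax": 0.72, "ay": 0, "az": 0}
    - {"gripper": 1, "tx": 0.15, "ty": -0.73, "tz": 0.06, "ax": 0.73, "ay": 0, "az": 0}
    - {"gripper": 1, "tx": 0.14, "ty": -0.72, "tz": 0.12, "ax": 0.73, "ay": 0, "az": 0}
    - {"gripper": 1, "tx": 0.15, "ty": -0.7, "tz": 0.18, "ax": 0.73, "ay": 0, "az": 0}
    - {"gripper": 1, "tx": 0.14, "ty": -0.7, "tz": 0.22, "ax": 0.73, "ay": 0, "az": 0}
    - {"gripper": 1, "tx": 0.15, "ty": -0.67, "tz": 0.28, "ax": 0.73, "ay": 0, "az": 0}
    - {"gripper": 1, "tx": 0.15, "ty": -0.65, "tz": 0.33, "ax": 0.73, "ay": 0, "az": 0}
    - {"gripper": 1, "tx": 0, "ty": 0, "tz": 0, "ax": 0, "ay": 0, "az": 0}
    - {"gripper": 1, "tx": 0, "ty": 0, "tz": 0, "ax": 0, "ay": 0, "az": 0}

```text
t: 7.52
eef_pos: [0.637, 0.2205, 0.3185]
ee_rot: [1.735, 1.57, -2.559]
force: [0.7, -0.8, -2.7]
width: 0.0877
```

Run:
```python
from h import *
st=telemetry.get_state(); print(st['t'],st['eef_pos'],st['qd'].round(3))
im=snap('wrist','w3')
f=lambda rc,z: onz('wrist',rc,z,st).round(4)
for q,z in dict(fresh_stick=.03,fresh_stick_plus=.03,fresh_stick_minus=.03,stick_rack=0).items():
    r=finder.pinpoint(q,'wrist'); print(q,[(np.round(x['location'],1).tolist(),round(x['confidence'],2),f(x['location'],z)) for x in r[:2]])
import pickle; pickle.dump(st,open('st3.pkl','wb'))
s=finder.silhouettes('fresh_stick','wrist')
for x in s[:2]:
    m=x['pixels'].astype(np.uint8); print(x['confidence'],x['extent'])
g=(im[...,1].astype(int)>im[...,0]+40)&(im[...,1].astype(int)>im[...,2]+40)
ys,xs=np.nonzero(g); print(g.sum(), cv2.minAreaRect(np.array([xs,ys]).T.astype(np.float32)))
```

```text
7.5167 [0.63695169 0.22048471 0.31850182] [-0.01  -0.025 -0.022  0.    -0.002  0.025]
fresh_stick [([192.9, 326.3], 0.64, array([0.5959, 0.2106, 0.03  ]))]
fresh_stick_plus [([251.9, 315.1], 0.92, array([0.6439, 0.2221, 0.03  ]))]
fresh_stick_minus [([126.6, 323.6], 0.64, array([0.5514, 0.1882, 0.03  ])), ([8.2, 395.9], 0.6, array([0.4595, 0.2022, 0.03  ]))]
stick_rack [([190.5, 360.2], 0.92, array([0.5841, 0.239 , 0.    ]))]
0.86 [360.9, 0.0, 405.4, 24.2]
0.62 [51.8, 0.0, 187.8, 80.4]
85389 ((319.5, 235.5), (471.0, 639.0), 90.0)
```

View pics/w3.png

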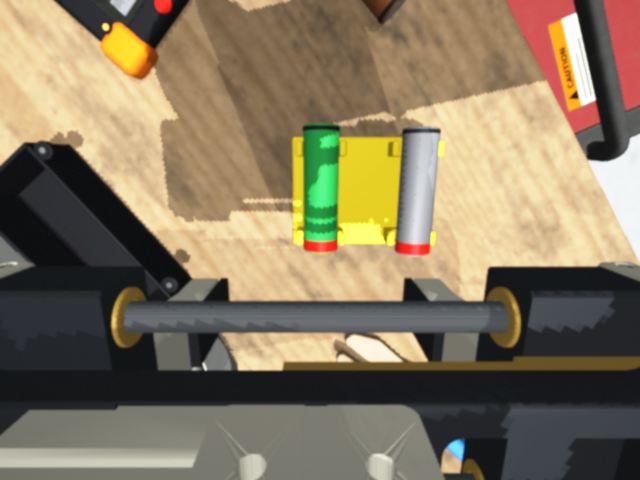

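Run:
```python
from h import *
import pickle; st=pickle.load(open('st3.pkl','rb'))
im=cv2.imread('pics/w3.png').astype(int)[:,:,::-1]
g=(im[...,1]>im[...,0]+40)&(im[...,1]>im[...,2]+25); rd=(im[...,0]>im[...,1]+90)&(im[...,2]<120)&(im[...,1]<100)
box=np.zeros_like(g); box[110:262,290:350]=1
g&=box; rd&=box
for v in range(124,258,8):
    x=np.nonzero(g[v]|rd[v])[0]
    if len(x): print(v,x.min(),x.max(),end=' | ')
ys,xs=np.nonzero(g);print('\ng rows',ys.min(),ys.max()); ys,xs=np.nonzero(rd);print('r rows',ys.min(),ys.max())
f=lambda rc,z: onz('wrist',rc,z,st)
cv2.imwrite('pics/w3c.png',cv2.resize(cv2.imread('pics/w3.png')[110:270,270:460],None,fx=3.7,fy=3.7,interpolation=cv2.INTER_CUBIC))
pts=[]
for v in range(132,246,4):
    x=np.nonzero(g[v]|rd[v])[0]; pts.append(f((v,(x.min()+x.max())/2),.03)[:2])
pts=np.array(pts); vx,vy,x0,y0=cv2.fitLine(pts.astype(np.float32),cv2.DIST_HUBER,0,.001,.001).ravel(); print('yaw',np.degrees(np.arctan2(vy,vx)),x0,y0)
a=f((132,np.nonzero(g[132])[0].min()),.03);b=f((132,np.nonzero(g[132])[0].max()+1),.03);print('w',np.linalg.norm(a-b))
```

```text
124 309 332 | 132 304 338 | 140 304 338 | 148 304 337 | 156 304 337 | 164 304 337 | 172 304 337 | 180 305 337 | 188 304 337 | 196 305 337 | 204 305 336 | 212 305 336 | 220 305 336 | 228 304 336 | 236 304 336 | 244 304 336 | 
g rows 123 240
r rows 240 251
yaw 23.636341 0.5931312 0.20434526
w 0.02658017962521776
```

View pics/w3c.png

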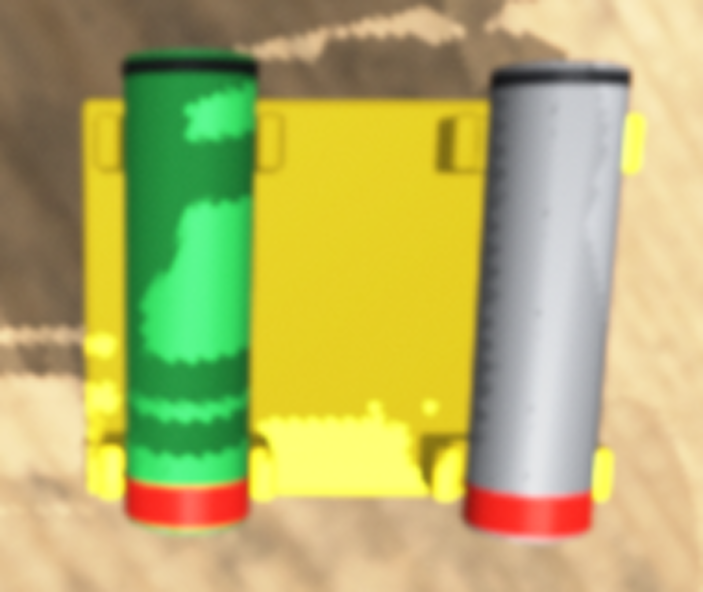

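Run:
```python
from h import *
import pickle; st=pickle.load(open('st3.pkl','rb'))
f=lambda rc,z: onz('wrist',rc,z,st)
a=f((123.5,321.5),.042);b=f((252.5,320.7),.042); print(a,b,np.linalg.norm(a-b))
d=(b-a)/np.linalg.norm(b-a); print('mid',(a+b)/2+d*.001, np.degrees(np.arctan2(d[1],d[0])))
m=(a+b)/2
# lateral refine with line
v=np.array([np.cos(np.radians(23.64)),np.sin(np.radians(23.64))]); L=np.array([.5931312,.20434526]); c=L+v*((m[:2]-L)@v)+v*.001; print('centre',c)
G=c-v*.004; print('grasp',G)
p,r=pose()
for z in (.40,):pass
t=[G[0],G[1],.033+.159]
o,p1,r1=plan(p,r,[t[0],t[1],.26],Rdown(113.64),4); show(o); o,p2,r2=plan(p1,r1,t,Rdown(113.64),5); show(o)
```

```text
[0.55122685 0.18615191 0.042     ] [0.63951976 0.22508108 0.042     ] 0.0964941382620955
mid [0.59628831 0.20601993 0.042     ] 23.79313246867969
centre [0.59639585 0.20577426]
grasp [0.59273151 0.20417031]
[0.6, 0.46, 0.04] [0.01, 0.0, 0.0]
[0.6, 0.46, 0.04] [0.01, 0.0, 0.0]
[0.6, 0.46, 0.04] [0.01, 0.0, 0.0]
[0.6, 0.46, 0.04] [0.01, 0.0, 0.01]
[0.54, 0.0, -0.0] [0.0, 0.0, -0.0]
[0.55, 0.0, -0.0] [0.0, 0.0, -0.0]
[0.54, 0.0, -0.0] [0.0, 0.0, -0.0]
[0.54, 0.0, -0.0] [0.0, 0.0, -0.0]
[0.55, 0.0, -0.0] [0.0, 0.0, -0.0]
```

Emit:
play_rows:
  steps:
    - {"gripper": 0.6, "tx": 0.6, "ty": 0.46, "tz": 0.04, "ax": 0.01, "ay": 0, "az": 0}
    - {"gripper": 0.6, "tx": 0.6, "ty": 0.46, "tz": 0.04, "ax": 0.01, "ay": 0, "az": 0}
    - {"gripper": 0.6, "tx": 0.6, "ty": 0.46, "tz": 0.04, "ax": 0.01, "ay": 0, "az": 0}
    - {"gripper": 0.6, "tx": 0.6, "ty": 0.46, "tz": 0.04, "ax": 0.01, "ay": 0, "az": 0}
    - {"gripper": 0.6, "tx": 0, "ty": 0, "tz": 0, "ax": 0, "ay": 0, "az": 0}
    - {"gripper": 0.6, "tx": 0, "ty": 0, "tz": 0, "ax": 0, "ay": 0, "az": 0}

```text
t: 8.32
eef_pos: [0.5927, 0.2043, 0.2596]
ee_rot: [2.062, 1.57, -2.238]
force: [0.4, 0.7, -1.6]
width: 0.0553
```

Run:
```python
from h import *
st=telemetry.get_state(); print(st['t'],st['eef_pos'],st['width'],st['force'])
im=snap('wrist','w4')
p,r=pose(st)
o,p1,r1=plan(p,r,[.59273,.20417,.192],Rdown(113.64),5); show(o)
print('grasp px',proj('wrist',[.59273,.20417,.03],st),proj('wrist',[.5964,.2058,.03],st))
```

```text
8.3167 [0.59270505 0.20434175 0.25956592] 0.05528924976660687 [ 0.35934999  0.65130597 -1.62481417]
[0.54, 0.0, -0.0] [0.0, -0.0, -0.0]
[0.54, 0.0, -0.0] [0.0, -0.0, -0.0]
[0.54, 0.0, -0.0] [0.0, -0.0, -0.0]
[0.54, 0.0, -0.0] [0.0, -0.0, -0.01]
[0.54, 0.0, -0.01] [0.0, -0.0, 0.0]
grasp px (np.float64(316.6991541856051), np.float64(265.1765792000127)) (np.float64(316.7286387627971), np.float64(271.01863882843446))
```

View pics/w4.png

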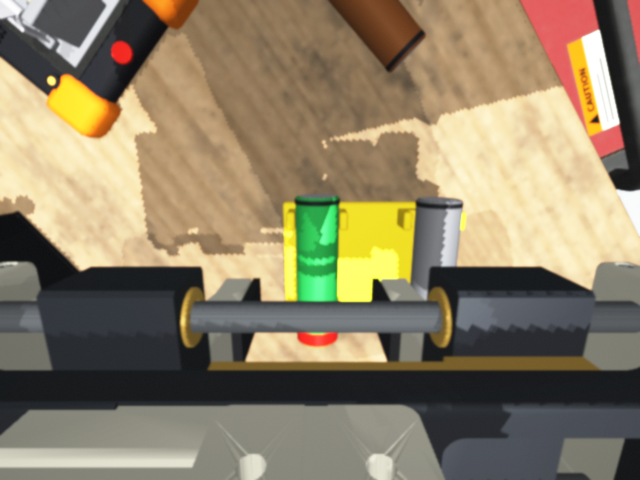

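Stick centred between the jaws (col 317), right jaw lands between green and grey. Descend and grip.

Emit:
play_rows:
  steps:
    - {"gripper": 0.6, "tx": 0.54, "ty": 0, "tz": 0, "ax": 0, "ay": 0, "az": 0}
    - {"gripper": 0.6, "tx": 0.54, "ty": 0, "tz": 0, "ax": 0, "ay": 0, "az": 0}
    - {"gripper": 0.6, "tx": 0.54, "ty": 0, "tz": 0, "ax": 0, "ay": 0, "az": 0}
    - {"gripper": 0.6, "tx": 0.54, "ty": 0, "tz": 0, "ax": 0, "ay": 0, "az": 0}
    - {"gripper": 0.6, "tx": 0.54, "ty": 0, "tz": 0, "ax": 0, "ay": 0, "az": 0}
    - {"gripper": 0.6, "tx": 0, "ty": 0, "tz": 0, "ax": 0, "ay": 0, "az": 0}
    - {"gripper": 0.3, "tx": 0, "ty": 0, "tz": 0, "ax": 0, "ay": 0, "az": 0}
    - {"gripper": 0.2, "tx": 0, "ty": 0, "tz": 0, "ax": 0, "ay": 0, "az": 0}
    - {"gripper": 0.1, "tx": 0, "ty": 0, "tz": 0, "ax": 0, "ay": 0, "az": 0}
    - {"gripper": 0.1, "tx": 0, "ty": 0, "tz": 0, "ax": 0, "ay": 0, "az": 0}
    - {"gripper": 0.1, "tx": 0, "ty": 0, "tz": 0, "ax": 0, "ay": 0, "az": 0}
    - {"gripper": 0.1, "tx": 0, "ty": 0, "tz": 0, "ax": 0, "ay": 0, "az": 0}
  newtons: 40

```text
t: 9.37
eef_pos: [0.5933, 0.205, 0.1929]
ee_rot: [-1.462, 1.569, 0.522]
force: [-0.2, 1.2, 1.8]
width: 0.0269
```

Emit:
play_rows:
  steps:
    - {"gripper": 0.1, "tx": -0.4, "ty": 0, "tz": 0, "ax": 0, "ay": 0, "az": 0}
    - {"gripper": 0.1, "tx": -0.7, "ty": 0, "tz": 0, "ax": 0, "ay": 0, "az": 0}
    - {"gripper": 0.1, "tx": -0.9, "ty": 0, "tz": 0, "ax": 0, "ay": 0, "az": 0}
    - {"gripper": 0.1, "tx": -0.9, "ty": 0, "tz": 0, "ax": 0, "ay": 0, "az": 0}
    - {"gripper": 0.1, "tx": -0.6, "ty": 0, "tz": 0, "ax": 0, "ay": 0, "az": 0}
    - {"gripper": 0.1, "tx": 0, "ty": 0, "tz": 0, "ax": 0, "ay": 0, "az": 0}

```text
t: 9.87
eef_pos: [0.5938, 0.2051, 0.2836]
ee_rot: [-1.473, 1.565, 0.511]
force: [0.6, 0.8, -3.5]
width: 0.0267
```

```bash
cat >> h.py <<'E'
O=np.array([.49674,-.02614]); YAW=71.85; SH=.0015
G=[.1629,-.0032]  # stick mid in tool x,y
def stick2tcp(xm,zm,th,y=0.,dyaw=0.,O=O,G=G):
    """xm (m) minus face centre in holder frame (light O + SH)"""
    a=np.radians(YAW+dyaw); ux=np.array([np.cos(a),np.sin(a),0]); uy=np.array([-ux[1],ux[0],0]); Z=np.array([0,0,1.])
    t=np.radians(th); s=np.cos(t)*ux+np.sin(t)*Z
    ty=-s; tz=uy; tx=np.cross(ty,tz); r=R.from_matrix(np.array([tx,ty,tz]).T)
    a0=np.radians(YAW); u0=np.array([np.cos(a0),np.sin(a0),0]); v0=np.array([-u0[1],u0[0],0])
    mid=np.array([*O,0])+u0*(xm+SH)+v0*y+Z*zm+s*.05
    return mid-tx*G[0]-ty*G[1],r
def tcp2stick(p,r,O=O,G=G):
    M=r.as_matrix(); mid=p+M[:,0]*G[0]+M[:,1]*G[1]; s=-M[:,1]; m=mid-.05*s
    a0=np.radians(YAW); u0=np.array([np.cos(a0),np.sin(a0),0]); v0=np.array([-u0[1],u0[0],0])
    d=m-np.array([*O,0]); return dict(xm=(d@u0-SH)*1e3,y=d@v0*1e3,zm=m[2]*1e3,th=np.degrees(np.arcsin(s[2])),yaw=np.degrees(np.arctan2(s[1],s[0])))
E
python3 - <<'E'
from h import *
st=telemetry.get_state(); print(st['t'],st['eef_pos'],st['width'],st['force'])
im=snap('wrist','w5');im=snap('side','s5')
p,r=pose(st)
t,rr=stick2tcp(-.025,.085,20); print(t)
o,p1,r1=plan(p,r,t,rr,14); show(o)
E
```

```text
9.8667 [0.59380788 0.20513679 0.28355702] 0.026742996448598504 [ 0.55598939  0.82546376 -3.45847477]
[ 0.48576333 -0.0596242   0.25408247]
[0.08, 0.59, -0.57] [-0.57, -0.1, -0.22]
[0.06, 0.62, -0.53] [-0.56, -0.1, -0.22]
[0.04, 0.65, -0.5] [-0.57, -0.1, -0.22]
[0.02, 0.68, -0.46] [-0.57, -0.11, -0.22]
[0.0, 0.71, -0.41] [-0.57, -0.1, -0.22]
[-0.02, 0.73, -0.37] [-0.56, -0.1, -0.22]
[-0.04, 0.76, -0.33] [-0.57, -0.1, -0.22]
[-0.06, 0.76, -0.29] [-0.57, -0.1, -0.22]
[-0.09, 0.79, -0.23] [-0.57, -0.1, -0.22]
[-0.1, 0.79, -0.19] [-0.56, -0.1, -0.22]
[-0.13, 0.8, -0.14] [-0.57, -0.1, -0.22]
[-0.14, 0.8, -0.09] [-0.57, -0.11, -0.22]
[-0.16, 0.81, -0.04] [-0.56, -0.1, -0.22]
[-0.18, 0.8, 0.01] [-0.57, -0.1, -0.22]
```

View pics/w5.png

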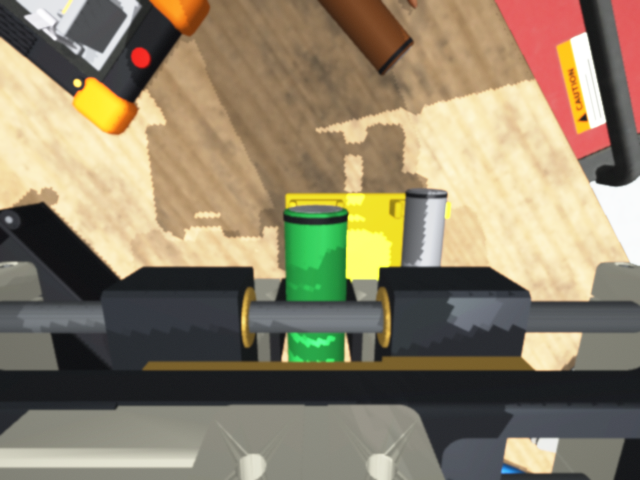

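View pics/s5.png

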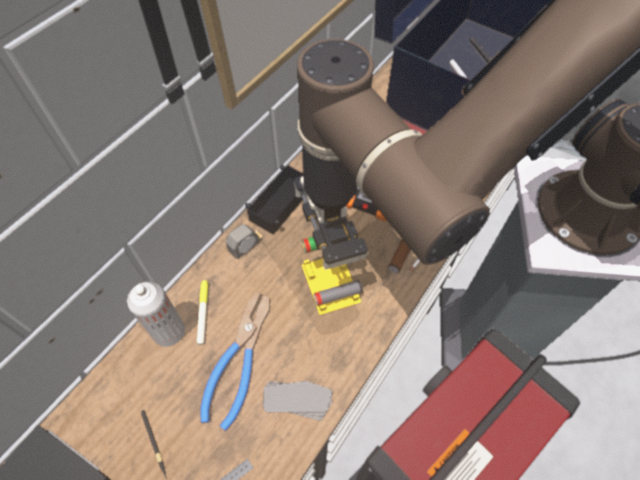

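Run:
```python
from h import *
k=optics.calibration('wrist'); M=np.array(k['mount'])
def pt(p):
    q=M[:3,:3].T@(np.array(p)-M[:3,3]); return (k['fx']*q[0]/q[2]+k['cx'],k['fy']*q[1]/q[2]+k['cy'])
for n,p in [('top',(.1489,.0468,0)),('axisL',(.1629,.0468,-.014)),('axisR',(.1629,.0468,.014)),('bot',(.1769,.0468,0))]: print(n,np.round(pt(p),1))
b=cv2.imread('pics/w5.png')[180:280,250:380]; cv2.imwrite('pics/w5c.png',cv2.resize(b,None,fx=6,fy=6,interpolation=cv2.INTER_CUBIC))
```

```text
top [317.5 212.7]
axisL [284.5 207.7]
axisR [350.2 207.6]
bot [317.2 203.5]
```

View pics/w5c.png

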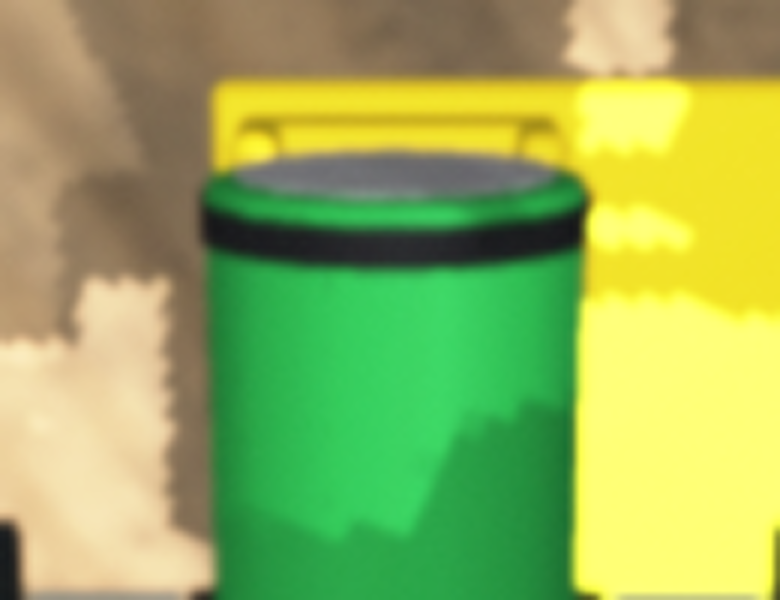

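Emit:
play_rows:
  steps:
    - {"gripper": 0.1, "tx": 0.08, "ty": 0.59, "tz": -0.57, "ax": -0.57, "ay": -0.1, "az": -0.22}
    - {"gripper": 0.1, "tx": 0.06, "ty": 0.62, "tz": -0.53, "ax": -0.56, "ay": -0.1, "az": -0.22}
    - {"gripper": 0.1, "tx": 0.04, "ty": 0.65, "tz": -0.5, "ax": -0.57, "ay": -0.1, "az": -0.22}
    - {"gripper": 0.1, "tx": 0.02, "ty": 0.68, "tz": -0.46, "ax": -0.57, "ay": -0.11, "az": -0.22}
    - {"gripper": 0.1, "tx": 0, "ty": 0.71, "tz": -0.41, "ax": -0.57, "ay": -0.1, "az": -0.22}
    - {"gripper": 0.1, "tx": -0.02, "ty": 0.73, "tz": -0.37, "ax": -0.56, "ay": -0.1, "az": -0.22}
    - {"gripper": 0.1, "tx": -0.04, "ty": 0.76, "tz": -0.33, "ax": -0.57, "ay": -0.1, "az": -0.22}
    - {"gripper": 0.1, "tx": -0.06, "ty": 0.76, "tz": -0.29, "ax": -0.57, "ay": -0.1, "az": -0.22}
    - {"gripper": 0.1, "tx": -0.09, "ty": 0.79, "tz": -0.23, "ax": -0.57, "ay": -0.1, "az": -0.22}
    - {"gripper": 0.1, "tx": -0.1, "ty": 0.79, "tz": -0.19, "ax": -0.56, "ay": -0.1, "az": -0.22}
    - {"gripper": 0.1, "tx": -0.13, "ty": 0.8, "tz": -0.14, "ax": -0.57, "ay": -0.1, "az": -0.22}
    - {"gripper": 0.1, "tx": -0.14, "ty": 0.8, "tz": -0.09, "ax": -0.57, "ay": -0.11, "az": -0.22}
    - {"gripper": 0.1, "tx": -0.16, "ty": 0.81, "tz": -0.04, "ax": -0.56, "ay": -0.1, "az": -0.22}
    - {"gripper": 0.1, "tx": -0.18, "ty": 0.8, "tz": 0.01, "ax": -0.57, "ay": -0.1, "az": -0.22}
    - {"gripper": 0.1, "tx": 0, "ty": 0, "tz": 0, "ax": 0, "ay": 0, "az": 0}
    - {"gripper": 0.1, "tx": 0, "ty": 0, "tz": 0, "ax": 0, "ay": 0, "az": 0}

```text
t: 11.3
eef_pos: [0.4837, -0.0612, 0.2497]
ee_rot: [-1.55, 1.227, 1.269]
force: [1.1, 0.5, -3.7]
width: 0.0267
```

Run:
```python
from h import *
st=telemetry.get_state(); print(st['t'],st['eef_pos'],st['width'],st['force'],st['q'].round(2))
p,r=pose(st); print(tcp2stick(p,r))
im=snap('wrist','w6');snap('side','s6')
t,rr=stick2tcp(-.025,.0455,20)
o,p1,r1=plan(p,r,t,rr,6); show(o)
b=cv2.imread('pics/w6.png')[0:280,160:480]; cv2.imwrite('pics/w6c.png',cv2.resize(b,None,fx=2.1,fy=2.1,interpolation=cv2.INTER_CUBIC))
b=cv2.imread('pics/s6.png')[100:260,270:480]; cv2.imwrite('pics/s6c.png',cv2.resize(b,None,fx=3.5,fy=3.5,interpolation=cv2.INTER_CUBIC))
```

```text
11.3 [ 0.48372597 -0.06122788  0.24974343] 0.02674811279105197 [ 1.09727732  0.48785419 -3.66823054] [ 0.11  0.22 -0.44 -0.44 -0.82 -0.14]
{'xm': np.float64(-28.07385414742545), 'y': np.float64(2.5590115528469233), 'zm': np.float64(80.60363636898266), 'th': np.float64(19.68773513305776), 'yaw': np.float64(71.46240092982909)}
[0.23, 0.07, -0.01] [-0.01, 0.01, -0.01]
[0.22, 0.06, -0.01] [-0.01, 0.01, -0.01]
[0.23, 0.07, -0.01] [-0.01, 0.0, -0.01]
[0.22, 0.06, -0.01] [-0.01, 0.01, -0.0]
[0.23, 0.07, -0.01] [-0.01, 0.01, -0.01]
[0.22, 0.07, -0.01] [-0.01, 0.01, -0.01]
```

View pics/w6c.png

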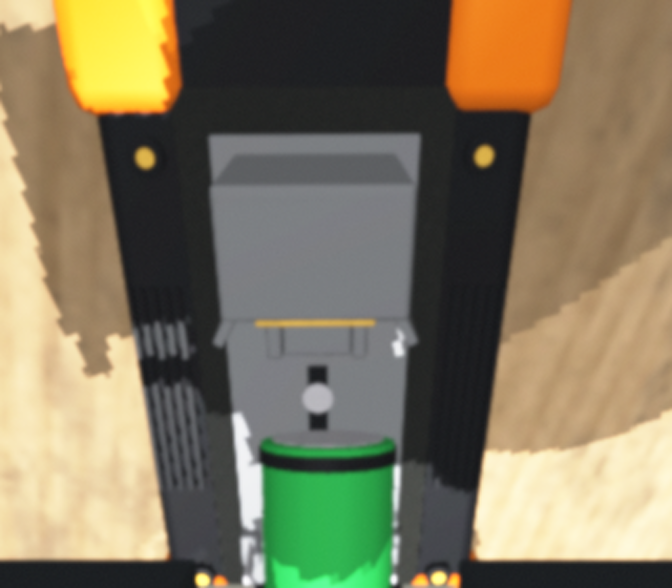

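View pics/s6c.png

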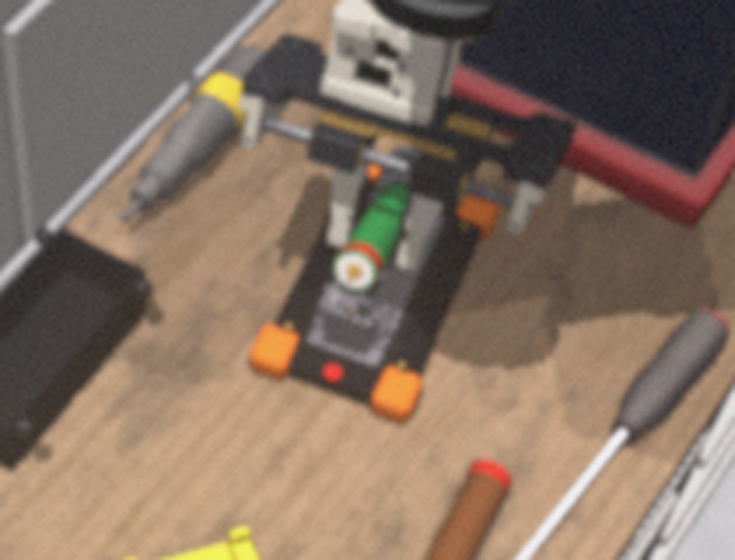

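Emit:
play_rows:
  steps:
    - {"gripper": 0.1, "tx": 0.23, "ty": 0.07, "tz": -0.01, "ax": -0.01, "ay": 0.01, "az": -0.01}
    - {"gripper": 0.1, "tx": 0.22, "ty": 0.06, "tz": -0.01, "ax": -0.01, "ay": 0.01, "az": -0.01}
    - {"gripper": 0.1, "tx": 0.23, "ty": 0.07, "tz": -0.01, "ax": -0.01, "ay": 0, "az": -0.01}
    - {"gripper": 0.1, "tx": 0.22, "ty": 0.06, "tz": -0.01, "ax": -0.01, "ay": 0.01, "az": -0.01}
    - {"gripper": 0.1, "tx": 0, "ty": 0, "tz": 0, "ax": 0, "ay": 0, "az": 0}
    - {"gripper": 0.1, "tx": 0, "ty": 0, "tz": 0, "ax": 0, "ay": 0, "az": 0}
    - {"gripper": 0.1, "tx": 0, "ty": 0, "tz": 0, "ax": 0, "ay": 0, "az": 0}

```text
t: 11.98
eef_pos: [0.486, -0.0588, 0.2277]
ee_rot: [-1.571, 1.222, 1.256]
force: [0.1, 1.4, -2.5]
width: 0.0271
```

Run:
```python
from h import *
st=telemetry.get_state(); print(st['t'],st['eef_pos'],st['force'],st['qd'].round(3))
p,r=pose(st); print(tcp2stick(p,r))
im=snap('wrist','w7')
t,rr=stick2tcp(-.027,.0458,20)
o,p1,r1=plan(p,r,t,rr,4); show(o)
b=cv2.imread('pics/w7.png')[0:280,160:480]; cv2.imwrite('pics/w7c.png',cv2.resize(b,None,fx=2.1,fy=2.1,interpolation=cv2.INTER_CUBIC))
```

```text
11.9833 [ 0.48604491 -0.05880614  0.22770259] [ 0.14838016  1.37019795 -2.50750417] [-0.002 -0.009  0.003  0.001 -0.002 -0.   ]
{'xm': np.float64(-24.1717589864883), 'y': np.float64(-0.017331090092277204), 'zm': np.float64(58.61756602316653), 'th': np.float64(19.987504760219483), 'yaw': np.float64(71.99324372143793)}
[0.11, 0.07, 0.0] [0.01, 0.0, -0.0]
[0.11, 0.07, 0.0] [0.0, 0.0, -0.0]
[0.11, 0.07, 0.0] [0.01, 0.0, -0.0]
[0.11, 0.07, 0.0] [0.0, 0.01, -0.0]
```

View pics/w7c.png

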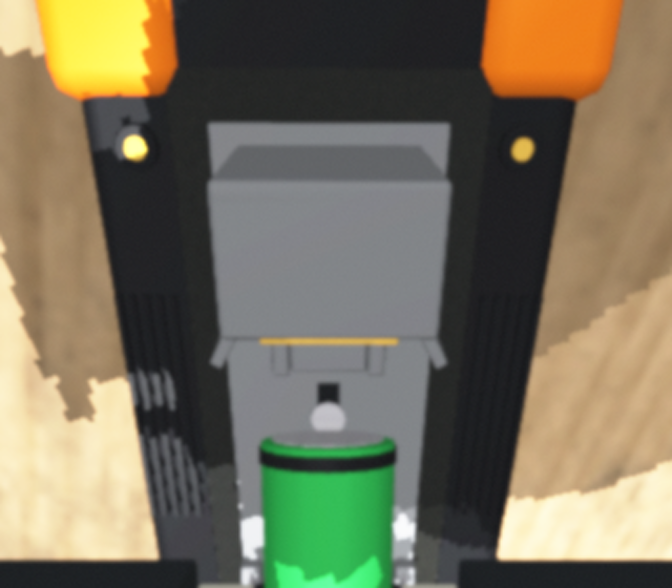

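Emit:
play_rows:
  steps:
    - {"gripper": 0.1, "tx": 0.11, "ty": 0.07, "tz": 0, "ax": 0, "ay": 0, "az": 0}
    - {"gripper": 0.1, "tx": 0.11, "ty": 0.07, "tz": 0, "ax": 0, "ay": 0, "az": 0}
    - {"gripper": 0.1, "tx": 0.11, "ty": 0.07, "tz": 0, "ax": 0, "ay": 0, "az": 0}
    - {"gripper": 0.1, "tx": 0.11, "ty": 0.07, "tz": 0, "ax": 0, "ay": 0, "az": 0}
    - {"gripper": 0.1, "tx": 0, "ty": 0, "tz": 0, "ax": 0, "ay": 0, "az": 0}
    - {"gripper": 0.1, "tx": 0, "ty": 0, "tz": 0, "ax": 0, "ay": 0, "az": 0}
    - {"gripper": 0.1, "tx": 0, "ty": 0, "tz": 0, "ax": 0, "ay": 0, "az": 0}

```text
t: 12.62
eef_pos: [0.4851, -0.0616, 0.215]
ee_rot: [-1.571, 1.222, 1.256]
force: [0.4, 0.5, -4.3]
width: 0.027
```

```bash
cat > s.py <<'E'
from h import *
import sys
st=telemetry.get_state(); a=np.radians(YAW); u=np.array([np.cos(a),np.sin(a),0]); v=np.array([-u[1],u[0],0])
F=np.array(st['force']); print('t',st['t'],'F bay,y,z',np.round([F@u,F@v,F[2]],2),'M',np.round(st['moment'],2),'w',round(st['width'],4))
p,r=pose(st); print({k:round(float(x),2) for k,x in tcp2stick(p,r).items()})
if len(sys.argv)>3:
    xm,zm,th,n=map(float,sys.argv[1:5]); t,rr=stick2tcp(xm/1e3,zm/1e3,th); show(plan(p,r,t,rr,int(n))[0])
E
python3 s.py -35 45 20 4
```

```text
t 12.6167 F bay,y,z [ 0.64 -0.21 -4.32] M [-1.21  0.48  0.02] w 0.027
{'xm': -27.14, 'y': 0.01, 'zm': 45.88, 'th': 19.99, 'yaw': 71.98}
[-0.02, 0.08, 0.0] [0.0, 0.0, -0.0]
[-0.02, 0.07, 0.0] [0.01, 0.0, -0.0]
[-0.02, 0.08, -0.0] [0.0, 0.0, -0.0]
[-0.01, 0.08, -0.0] [0.01, 0.01, -0.0]
```

Emit:
play_rows:
  steps:
    - {"gripper": 0.1, "tx": -0.02, "ty": 0.08, "tz": 0, "ax": 0, "ay": 0, "az": 0}
    - {"gripper": 0.1, "tx": -0.02, "ty": 0.07, "tz": 0, "ax": 0, "ay": 0, "az": 0}
    - {"gripper": 0.1, "tx": -0.02, "ty": 0.08, "tz": 0, "ax": 0, "ay": 0, "az": 0}
    - {"gripper": 0.1, "tx": -0.01, "ty": 0.08, "tz": 0, "ax": 0, "ay": 0, "az": 0}
    - {"gripper": 0.1, "tx": 0, "ty": 0, "tz": 0, "ax": 0, "ay": 0, "az": 0}
    - {"gripper": 0.1, "tx": 0, "ty": 0, "tz": 0, "ax": 0, "ay": 0, "az": 0}
    - {"gripper": 0.1, "tx": 0, "ty": 0, "tz": 0, "ax": 0, "ay": 0, "az": 0}

```text
t: 13.2
eef_pos: [0.4826, -0.0691, 0.214]
ee_rot: [-1.572, 1.222, 1.255]
force: [0.3, 0.9, -4.0]
width: 0.0269
```

```bash
python3 s.py -38 45 20 2
python3 - <<'E'
from h import *
snap('wrist','w8')
b=cv2.imread('pics/w8.png')[0:280,160:480]; cv2.imwrite('pics/w8c.png',cv2.resize(b,None,fx=2.1,fy=2.1,interpolation=cv2.INTER_CUBIC))
E
```

```text
t 13.2 F bay,y,z [ 0.95 -0.03 -4.02] M [-1.17  0.5   0.05] w 0.0269
{'xm': -35.02, 'y': 0.01, 'zm': 44.94, 'th': 20.0, 'yaw': 71.98}
[-0.02, 0.06, -0.0] [0.01, 0.0, -0.0]
[-0.02, 0.05, -0.0] [0.01, 0.0, -0.0]
```

View pics/w8c.png

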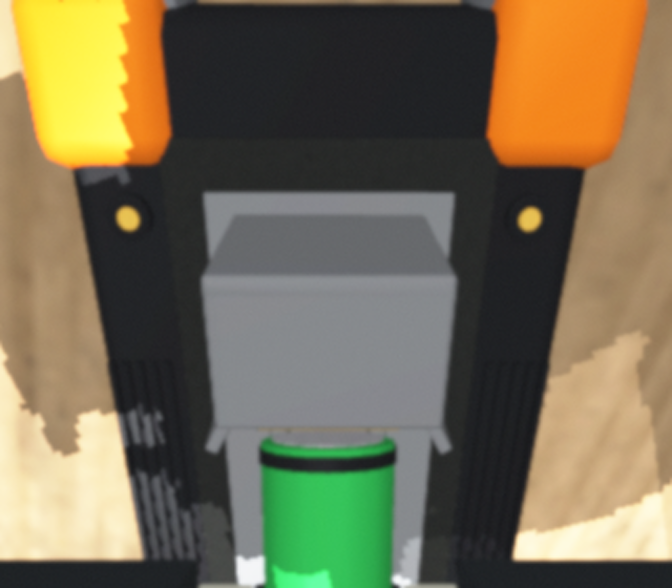

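Emit:
play_rows:
  steps:
    - {"gripper": 0.1, "tx": -0.02, "ty": 0.06, "tz": 0, "ax": 0, "ay": 0, "az": 0}
    - {"gripper": 0.1, "tx": -0.02, "ty": 0.05, "tz": 0, "ax": 0, "ay": 0, "az": 0}
    - {"gripper": 0.1, "tx": 0, "ty": 0, "tz": 0, "ax": 0, "ay": 0, "az": 0}
    - {"gripper": 0.1, "tx": 0, "ty": 0, "tz": 0, "ax": 0, "ay": 0, "az": 0}
    - {"gripper": 0.1, "tx": 0, "ty": 0, "tz": 0, "ax": 0, "ay": 0, "az": 0}

```text
t: 13.67
eef_pos: [0.4817, -0.0719, 0.214]
ee_rot: [-1.572, 1.222, 1.255]
force: [0.3, 0.2, -4.0]
width: 0.0267
```

```bash
python3 s.py -41 45 20 2
```

```text
t 13.6667 F bay,y,z [ 0.26 -0.23 -3.97] M [-1.18  0.51 -0.03] w 0.0267
{'xm': -37.94, 'y': 0.01, 'zm': 44.92, 'th': 20.0, 'yaw': 71.98}
[-0.02, 0.06, -0.0] [0.01, 0.0, -0.0]
[-0.03, 0.05, -0.0] [0.01, 0.0, -0.0]
```

Emit:
play_rows:
  steps:
    - {"gripper": 0.1, "tx": -0.02, "ty": 0.04, "tz": 0, "ax": 0, "ay": 0, "az": 0}
    - {"gripper": 0.1, "tx": -0.01, "ty": 0.04, "tz": 0, "ax": 0, "ay": 0, "az": 0}
    - {"gripper": 0.1, "tx": 0, "ty": 0, "tz": 0, "ax": 0, "ay": 0, "az": 0}
    - {"gripper": 0.1, "tx": 0, "ty": 0, "tz": 0, "ax": 0, "ay": 0, "az": 0}
    - {"gripper": 0.1, "tx": 0, "ty": 0, "tz": 0, "ax": 0, "ay": 0, "az": 0}

```text
t: 14.08
eef_pos: [0.4811, -0.0737, 0.2141]
ee_rot: [-1.572, 1.221, 1.255]
force: [0.7, 2.8, -3.3]
width: 0.0269
```

```bash
python3 s.py -42 45 20 2
```

```text
t 14.0833 F bay,y,z [ 2.84  0.21 -3.27] M [-0.34  0.31  0.04] w 0.0269
{'xm': -39.82, 'y': -0.04, 'zm': 45.0, 'th': 20.01, 'yaw': 71.98}
[-0.01, 0.04, -0.0] [0.01, 0.0, 0.0]
[-0.02, 0.04, -0.0] [0.01, 0.0, 0.0]
```

Emit:
play_rows:
  steps:
    - {"gripper": 0.1, "tx": -0.01, "ty": 0.04, "tz": 0, "ax": 0, "ay": 0, "az": 0}
    - {"gripper": 0.1, "tx": -0.02, "ty": 0.04, "tz": 0, "ax": 0, "ay": 0, "az": 0}
    - {"gripper": 0.1, "tx": -0.01, "ty": 0.04, "tz": 0, "ax": 0, "ay": 0, "az": 0}
    - {"gripper": 0.1, "tx": 0, "ty": 0, "tz": 0, "ax": 0, "ay": 0, "az": 0}
    - {"gripper": 0.1, "tx": 0, "ty": 0, "tz": 0, "ax": 0, "ay": 0, "az": 0}
    - {"gripper": 0.1, "tx": 0, "ty": 0, "tz": 0, "ax": 0, "ay": 0, "az": 0}

```text
t: 14.58
eef_pos: [0.4802, -0.0766, 0.214]
ee_rot: [-1.572, 1.221, 1.255]
force: [1.6, 5.6, -3.0]
width: 0.0272
```

```bash
python3 s.py -46 45 20 3
```

```text
t 14.5833 F bay,y,z [ 5.83  0.2  -2.96] M [ 0.63  0.13 -0.  ] w 0.0272
{'xm': -42.8, 'y': -0.01, 'zm': 44.93, 'th': 20.03, 'yaw': 71.98}
[-0.02, 0.04, -0.0] [0.01, 0.0, 0.0]
[-0.01, 0.04, -0.0] [0.0, 0.0, 0.0]
[-0.02, 0.04, -0.0] [0.01, 0.0, 0.01]
```

Emit:
play_rows:
  steps:
    - {"gripper": 0.1, "tx": -0.02, "ty": 0.04, "tz": 0, "ax": 0, "ay": 0, "az": 0}
    - {"gripper": 0.1, "tx": -0.01, "ty": 0.04, "tz": 0, "ax": 0, "ay": 0, "az": 0}
    - {"gripper": 0.1, "tx": -0.02, "ty": 0.04, "tz": 0, "ax": 0, "ay": 0, "az": 0}
    - {"gripper": 0.1, "tx": 0, "ty": 0, "tz": 0, "ax": 0, "ay": 0, "az": 0}
    - {"gripper": 0.1, "tx": 0, "ty": 0, "tz": 0, "ax": 0, "ay": 0, "az": 0}
    - {"gripper": 0.1, "tx": 0, "ty": 0, "tz": 0, "ax": 0, "ay": 0, "az": 0}

```text
t: 15.08
eef_pos: [0.4793, -0.0794, 0.2142]
ee_rot: [-1.572, 1.22, 1.255]
force: [2.3, 8.2, -3.9]
width: 0.0269
```

```bash
python3 s.py -48.5 45 20 3
```

```text
t 15.0833 F bay,y,z [ 8.49  0.39 -3.9 ] M [ 1.42 -0.15 -0.01] w 0.0269
{'xm': -45.59, 'y': -0.09, 'zm': 45.15, 'th': 20.07, 'yaw': 71.97}
[-0.01, 0.03, 0.0] [0.01, 0.0, 0.0]
[-0.01, 0.04, 0.0] [0.0, 0.0, 0.01]
[-0.01, 0.03, 0.0] [0.01, 0.0, 0.0]
```

Emit:
play_rows:
  steps:
    - {"gripper": 0.1, "tx": -0.01, "ty": 0.04, "tz": 0, "ax": 0, "ay": 0, "az": 0}
    - {"gripper": 0.1, "tx": -0.01, "ty": 0.04, "tz": 0, "ax": 0, "ay": 0, "az": 0}
    - {"gripper": 0.1, "tx": -0.01, "ty": 0.03, "tz": 0, "ax": 0, "ay": 0, "az": 0}
    - {"gripper": 0.1, "tx": 0, "ty": 0, "tz": 0, "ax": 0, "ay": 0, "az": 0}
    - {"gripper": 0.1, "tx": 0, "ty": 0, "tz": 0, "ax": 0, "ay": 0, "az": 0}
    - {"gripper": 0.1, "tx": 0, "ty": 0, "tz": 0, "ax": 0, "ay": 0, "az": 0}

```text
t: 15.58
eef_pos: [0.4785, -0.0818, 0.214]
ee_rot: [-1.572, 1.22, 1.255]
force: [2.5, 10.2, -3.0]
width: 0.0271
```

```bash
python3 s.py -49.2 45 18 3
python3 - <<'E'
from h import *
for c in ['wrist','side','scene']: snap(c,c+'9')
b=cv2.imread('pics/side9.png')[100:260,270:480]; cv2.imwrite('pics/s9c.png',cv2.resize(b,None,fx=3.5,fy=3.5,interpolation=cv2.INTER_CUBIC))
b=cv2.imread('pics/scene9.png')[180:300,360:520]; cv2.imwrite('pics/c9c.png',cv2.resize(b,None,fx=4.5,fy=4.5,interpolation=cv2.INTER_CUBIC))
E
```

```text
t 15.5833 F bay,y,z [10.52  0.77 -2.98] M [ 2.13 -0.3   0.07] w 0.0271
{'xm': -48.01, 'y': -0.1, 'zm': 44.99, 'th': 20.1, 'yaw': 71.97}
[0.02, -0.06, 0.0] [0.01, 0.0, 0.12]
[0.02, -0.07, 0.0] [0.0, 0.0, 0.11]
[0.01, -0.06, 0.0] [0.01, 0.0, 0.12]
```

View pics/c9c.png

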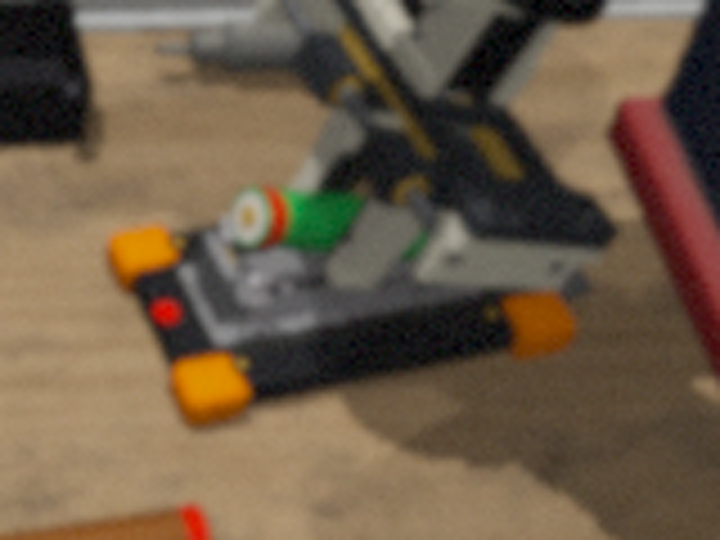

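View pics/wrist9.png

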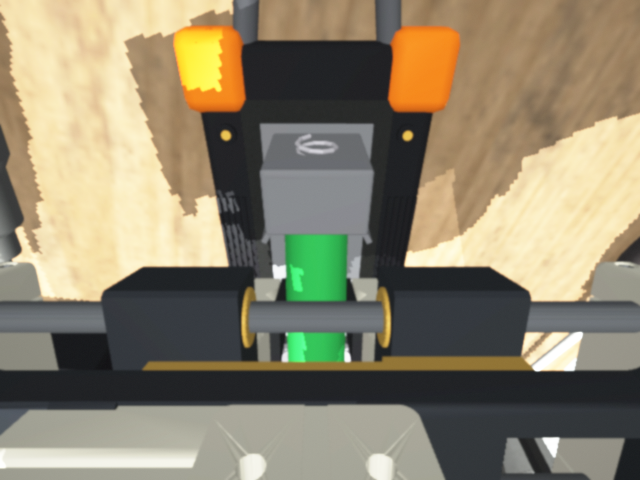

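```bash
cat > d.py <<'E'
from h import *
import sys
P=9.2
p,r=pose(); cur=tcp2stick(p,r)
ths=[float(x) for x in sys.argv[1].split(',')]
for th in ths:
    xm=-44.8-P+14*np.sin(np.radians(th)); zm=31+14*np.cos(np.radians(th))
    t,rr=stick2tcp(xm/1e3,zm/1e3,th); o,p,r=plan(p,r,t,rr,1); show(o)
E
python3 d.py 20,19,18,17,16,15,14
```

```text
[0.02, 0.05, 0.0] [0.02, 0.0, 0.02]
[0.03, -0.11, 0.0] [-0.0, 0.0, 0.16]
[0.02, -0.1, 0.0] [-0.0, 0.0, 0.17]
[0.03, -0.11, 0.0] [-0.0, 0.0, 0.17]
[0.03, -0.11, 0.0] [-0.0, 0.0, 0.16]
[0.03, -0.1, 0.0] [-0.0, 0.0, 0.17]
[0.03, -0.11, 0.0] [-0.0, 0.0, 0.17]
```

Emit:
play_rows:
  steps:
    - {"gripper": 0.1, "tx": 0.01, "ty": 0.05, "tz": 0, "ax": 0.02, "ay": 0, "az": 0.02}
    - {"gripper": 0.1, "tx": 0, "ty": 0, "tz": 0, "ax": 0, "ay": 0, "az": 0}
    - {"gripper": 0.1, "tx": 0.03, "ty": -0.11, "tz": 0, "ax": 0, "ay": 0, "az": 0.16}
    - {"gripper": 0.1, "tx": 0.02, "ty": -0.1, "tz": 0, "ax": 0, "ay": 0, "az": 0.17}
    - {"gripper": 0.1, "tx": 0.03, "ty": -0.11, "tz": 0, "ax": 0, "ay": 0, "az": 0.17}
    - {"gripper": 0.1, "tx": 0, "ty": 0, "tz": 0, "ax": 0, "ay": 0, "az": 0}
    - {"gripper": 0.1, "tx": 0, "ty": 0, "tz": 0, "ax": 0, "ay": 0, "az": 0}
    - {"gripper": 0.1, "tx": 0, "ty": 0, "tz": 0, "ax": 0, "ay": 0, "az": 0}

```text
t: 16.4
eef_pos: [0.4809, -0.0747, 0.2141]
ee_rot: [-1.572, 1.274, 1.254]
force: [2.1, 11.1, -3.0]
width: 0.0275
```

```bash
python3 s.py; python3 d.py 16,15,14,13,12
```

```text
t 16.4 F bay,y,z [11.18  1.4  -2.99] M [ 2.69 -0.3   0.05] w 0.0275
{'xm': -49.74, 'y': -0.16, 'zm': 44.68, 'th': 16.99, 'yaw': 71.88}
[0.04, -0.09, 0.0] [0.0, -0.0, 0.16]
[0.03, -0.11, 0.0] [0.0, -0.0, 0.17]
[0.02, -0.1, 0.0] [0.0, -0.0, 0.17]
[0.03, -0.11, 0.0] [0.0, -0.0, 0.16]
[0.03, -0.1, 0.0] [0.0, -0.0, 0.17]
```

Emit:
play_rows:
  steps:
    - {"gripper": 0.1, "tx": 0.03, "ty": -0.1, "tz": 0, "ax": 0, "ay": 0, "az": 0.16}
    - {"gripper": 0.1, "tx": 0.03, "ty": -0.11, "tz": 0, "ax": 0, "ay": 0, "az": 0.17}
    - {"gripper": 0.1, "tx": 0.02, "ty": -0.1, "tz": 0, "ax": 0, "ay": 0, "az": 0.17}
    - {"gripper": 0.1, "tx": 0.03, "ty": -0.11, "tz": 0, "ax": 0, "ay": 0, "az": 0.16}
    - {"gripper": 0.1, "tx": 0.03, "ty": -0.1, "tz": 0, "ax": 0, "ay": 0, "az": 0.17}
    - {"gripper": 0.1, "tx": 0, "ty": 0, "tz": 0, "ax": 0, "ay": 0, "az": 0}
    - {"gripper": 0.1, "tx": 0, "ty": 0, "tz": 0, "ax": 0, "ay": 0, "az": 0}
    - {"gripper": 0.1, "tx": 0, "ty": 0, "tz": 0, "ax": 0, "ay": 0, "az": 0}

```text
t: 17.07
eef_pos: [0.4851, -0.0619, 0.2139]
ee_rot: [-1.573, 1.361, 1.253]
force: [2.4, 11.4, -4.8]
width: 0.0272
```

```bash
python3 s.py; python3 d.py 11,10,9,8,7
python3 - <<'E'
from h import *
for c in ['side','scene']: snap(c,c+'10')
b=cv2.imread('pics/scene10.png')[180:300,360:520]; cv2.imwrite('pics/c10c.png',cv2.resize(b,None,fx=4.5,fy=4.5,interpolation=cv2.INTER_CUBIC))
E
```

```text
t 17.0667 F bay,y,z [11.61  1.27 -4.79] M [ 3.11 -0.26  0.1 ] w 0.0272
{'xm': -51.04, 'y': -0.18, 'zm': 44.87, 'th': 12.0, 'yaw': 71.87}
[0.04, -0.1, 0.0] [0.0, -0.0, 0.17]
[0.03, -0.11, 0.0] [0.0, -0.0, 0.16]
[0.03, -0.1, 0.0] [0.0, -0.0, 0.17]
[0.03, -0.1, 0.0] [0.0, -0.0, 0.17]
[0.03, -0.11, 0.0] [0.0, -0.0, 0.16]
```

View pics/c10c.png

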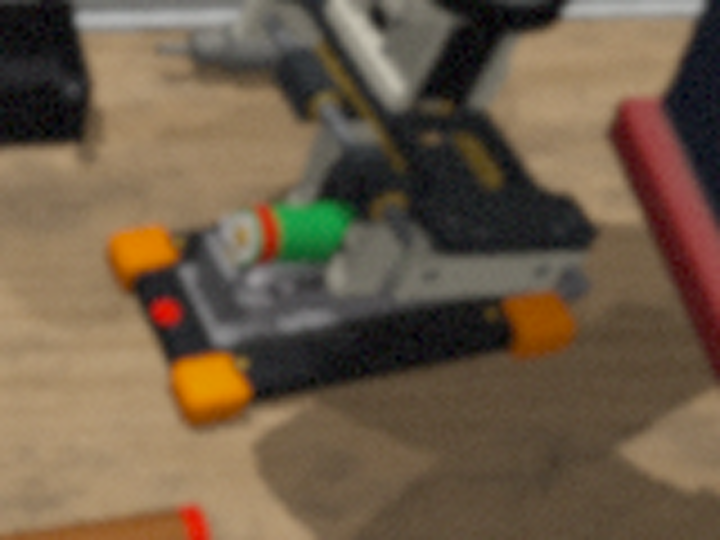

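Emit:
play_rows:
  steps:
    - {"gripper": 0.1, "tx": 0.03, "ty": -0.11, "tz": 0, "ax": 0, "ay": 0, "az": 0.17}
    - {"gripper": 0.1, "tx": 0.03, "ty": -0.11, "tz": 0, "ax": 0, "ay": 0, "az": 0.16}
    - {"gripper": 0.1, "tx": 0.03, "ty": -0.1, "tz": 0, "ax": 0, "ay": 0, "az": 0.17}
    - {"gripper": 0.1, "tx": 0, "ty": 0, "tz": 0, "ax": 0, "ay": 0, "az": 0}
    - {"gripper": 0.1, "tx": 0, "ty": 0, "tz": 0, "ax": 0, "ay": 0, "az": 0}
    - {"gripper": 0.1, "tx": 0, "ty": 0, "tz": 0, "ax": 0, "ay": 0, "az": 0}

```text
t: 17.67
eef_pos: [0.4877, -0.0541, 0.2132]
ee_rot: [-1.574, 1.414, 1.251]
force: [1.7, 11.5, -6.5]
width: 0.0272
```

```bash
python3 s.py; python3 d.py 8,7,6
```

```text
t 17.6667 F bay,y,z [11.46  1.94 -6.45] M [ 3.3  -0.33  0.02] w 0.0272
{'xm': -51.62, 'y': -0.23, 'zm': 44.93, 'th': 9.01, 'yaw': 71.86}
[0.03, -0.1, 0.01] [0.0, -0.0, 0.17]
[0.04, -0.1, -0.0] [0.0, -0.0, 0.16]
[0.03, -0.1, -0.0] [0.0, -0.0, 0.17]
```

Emit:
play_rows:
  steps:
    - {"gripper": 0.1, "tx": 0.03, "ty": -0.1, "tz": 0, "ax": 0, "ay": 0, "az": 0.17}
    - {"gripper": 0.1, "tx": 0.03, "ty": -0.1, "tz": 0, "ax": 0, "ay": 0, "az": 0.16}
    - {"gripper": 0.1, "tx": 0, "ty": 0, "tz": 0, "ax": 0, "ay": 0, "az": 0}
    - {"gripper": 0.1, "tx": 0, "ty": 0, "tz": 0, "ax": 0, "ay": 0, "az": 0}
    - {"gripper": 0.1, "tx": 0, "ty": 0, "tz": 0, "ax": 0, "ay": 0, "az": 0}

```text
t: 18.08
eef_pos: [0.4893, -0.0493, 0.2124]
ee_rot: [-1.575, 1.448, 1.25]
force: [0.8, 11.5, -6.9]
width: 0.027
```

```bash
python3 s.py; python3 d.py 6,5,4
```

```text
t 18.0833 F bay,y,z [11.23  2.82 -6.87] M [ 3.47 -0.14  0.  ] w 0.027
{'xm': -52.42, 'y': -0.2, 'zm': 44.98, 'th': 7.02, 'yaw': 71.87}
[0.04, -0.11, 0.0] [0.0, -0.0, 0.17]
[0.03, -0.1, 0.0] [0.0, -0.0, 0.17]
[0.03, -0.11, 0.0] [0.0, -0.0, 0.16]
```

Emit:
play_rows:
  steps:
    - {"gripper": 0.1, "tx": 0.03, "ty": -0.1, "tz": 0, "ax": 0, "ay": 0, "az": 0.17}
    - {"gripper": 0.1, "tx": 0, "ty": 0, "tz": 0, "ax": 0, "ay": 0, "az": 0}
    - {"gripper": 0.1, "tx": 0, "ty": 0, "tz": 0, "ax": 0, "ay": 0, "az": 0}
    - {"gripper": 0.1, "tx": 0, "ty": 0, "tz": 0, "ax": 0, "ay": 0, "az": 0}

```text
t: 18.42
eef_pos: [0.4901, -0.0469, 0.212]
ee_rot: [-1.578, 1.466, 1.248]
force: [0.4, 9.6, -6.1]
width: 0.0266
```

```bash
python3 s.py; python3 d.py 5,4
python3 - <<'E'
from h import *
for c in ['side','scene','wrist']: snap(c,c+'11')
b=cv2.imread('pics/scene11.png')[190:280,380:500]; cv2.imwrite('pics/c11c.png',cv2.resize(b,None,fx=6,fy=6,interpolation=cv2.INTER_CUBIC))
b=cv2.imread('pics/side11.png')[130:230,320:440]; cv2.imwrite('pics/s11c.png',cv2.resize(b,None,fx=6,fy=6,interpolation=cv2.INTER_CUBIC))
E
```

```text
t 18.4167 F bay,y,z [ 9.3   2.59 -6.1 ] M [ 3.54 -0.08 -0.03] w 0.0266
{'xm': -52.81, 'y': -0.28, 'zm': 45.13, 'th': 6.01, 'yaw': 71.86}
[0.04, -0.11, 0.01] [0.0, -0.01, 0.17]
[0.03, -0.11, -0.0] [0.0, 0.0, 0.16]
```

View pics/c11c.png

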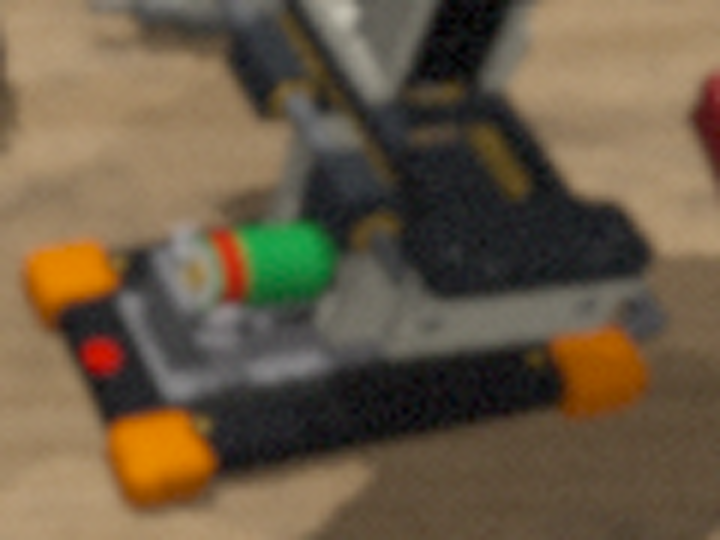

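View pics/s11c.png

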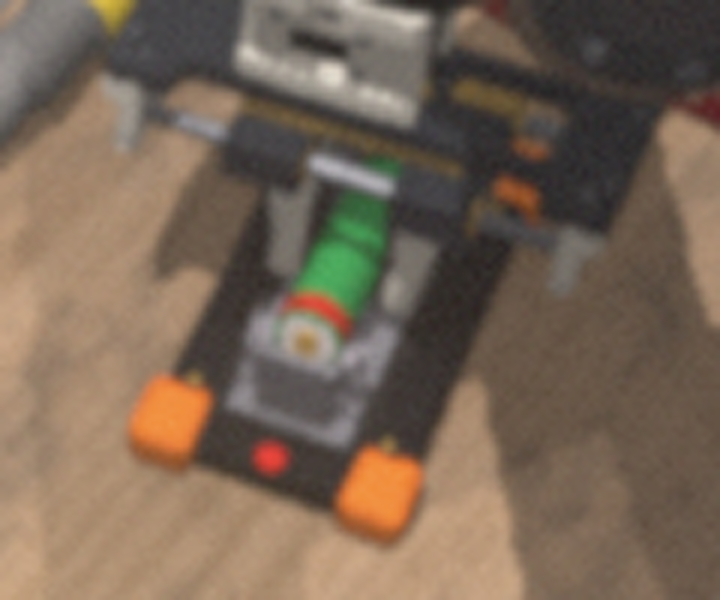

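Emit:
play_rows:
  steps:
    - {"gripper": 0.1, "tx": 0.04, "ty": -0.1, "tz": 0, "ax": 0, "ay": 0, "az": 0.17}
    - {"gripper": 0.1, "tx": 0, "ty": 0, "tz": 0, "ax": 0, "ay": 0, "az": 0}
    - {"gripper": 0.1, "tx": 0.03, "ty": -0.1, "tz": 0, "ax": 0, "ay": 0, "az": 0.16}
    - {"gripper": 0.1, "tx": 0, "ty": 0, "tz": 0, "ax": 0, "ay": 0, "az": 0}
    - {"gripper": 0.1, "tx": 0, "ty": 0, "tz": 0, "ax": 0, "ay": 0, "az": 0}

```text
t: 18.98
eef_pos: [0.4918, -0.0419, 0.2108]
ee_rot: [-1.583, 1.5, 1.242]
force: [-1.0, 11.5, -5.0]
width: 0.027
```

```bash
python3 s.py; python3 d.py 3,2,1,0
```

```text
t 18.9833 F bay,y,z [10.63  4.56 -4.97] M [ 3.98  0.12 -0.02] w 0.027
{'xm': -53.23, 'y': -0.33, 'zm': 45.03, 'th': 4.03, 'yaw': 71.88}
[0.04, -0.12, 0.01] [0.01, -0.01, 0.17]
[0.03, -0.1, -0.0] [-0.0, 0.0, 0.17]
[0.03, -0.1, -0.0] [-0.0, 0.0, 0.16]
[0.04, -0.11, -0.0] [-0.0, 0.0, 0.17]
```

Emit:
play_rows:
  steps:
    - {"gripper": 0.33, "tx": 0, "ty": 0, "tz": 0, "ax": 0, "ay": 0, "az": 0}
    - {"gripper": 0.36, "tx": 0, "ty": 0, "tz": 0, "ax": 0, "ay": 0, "az": 0}
    - {"gripper": 0.45, "tx": 0, "ty": 0, "tz": 0, "ax": 0, "ay": 0, "az": 0}
    - {"gripper": 0.5, "tx": 0, "ty": 0, "tz": 0, "ax": 0, "ay": 0, "az": 0}
    - {"gripper": 0.5, "tx": 0, "ty": 0, "tz": 0, "ax": 0, "ay": 0, "az": 0}
  newtons: 10

```text
t: 19.4
eef_pos: [0.4911, -0.0433, 0.2107]
ee_rot: [-1.565, 1.503, 1.259]
force: [-0.7, 1.4, -2.1]
width: 0.0426
```

```bash
python3 s.py
python3 - <<'E'
from h import *
for c in ['side','scene','wrist']: snap(c,c+'12')
b=cv2.imread('pics/scene12.png')[190:280,380:500]; b2=cv2.imread('pics/side12.png')[130:230,320:440]
cv2.imwrite('pics/c12.png',np.vstack([cv2.resize(b,(400,300),interpolation=cv2.INTER_CUBIC),cv2.resize(b2,(400,300),interpolation=cv2.INTER_CUBIC)]))
E
```

```text
t 19.4 F bay,y,z [ 1.15  1.09 -2.13] M [-0.11  0.18 -0.01] w 0.0426
{'xm': -55.17, 'y': 0.04, 'zm': 45.03, 'th': 3.91, 'yaw': 71.85}
```

View pics/c12.png

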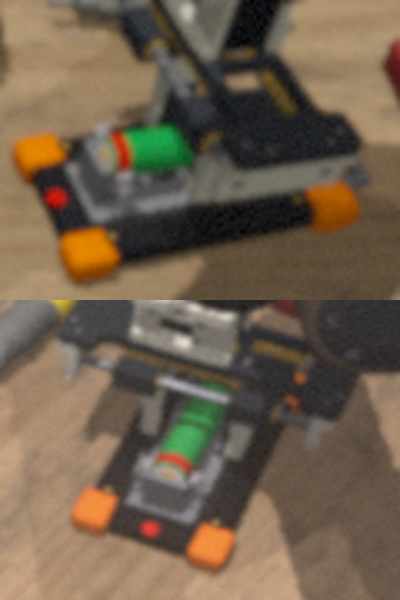

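View pics/wrist12.png

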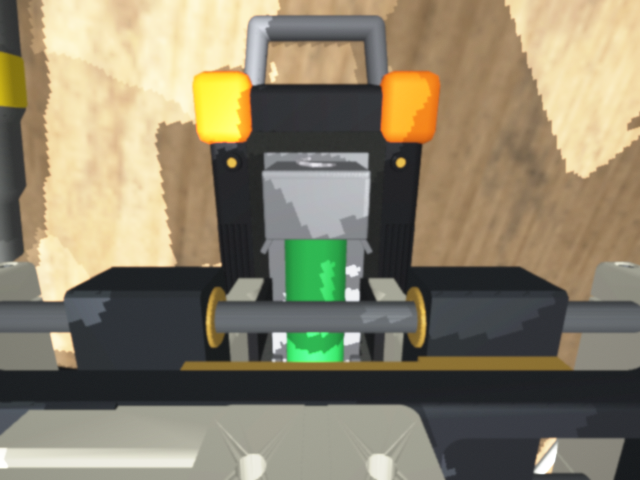

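```bash
cat > tip.py <<'E'
from h import *
import sys
def tip2tcp(x,z,y=0.):
    a=np.radians(YAW); u=np.array([np.cos(a),np.sin(a),0]); v=np.array([-u[1],u[0],0])
    r=Rdown(YAW+90); return np.array([*O,0])+u*(x+SH)+v*y+np.array([0,0,z+.178]),r
def tcp2tip(p,r):
    a=np.radians(YAW); u=np.array([np.cos(a),np.sin(a),0]); v=np.array([-u[1],u[0],0]); q=p+r.as_matrix()[:,0]*.178-np.array([*O,0]); return np.round([(q@u-SH)*1e3,q@v*1e3,q[2]*1e3],2)
if __name__=='__main__':
    st=telemetry.get_state(); p,r=pose(st); print('t',st['t'],'tip',tcp2tip(p,r),'F',np.round(st['force'],2),'w',st['width'])
    args=sys.argv[1:]
    for a in args:
        x,z,n=map(float,a.split(',')); t,rr=tip2tcp(x/1e3,z/1e3); o,p,r=plan(p,r,t,rr,int(n)); show(o); print('-')
E
python3 tip.py -2,105,5 38,95,3
```

```text
t 19.55 tip [-7.3   0.07 33.12] F [-0.22  0.04 -2.21] w 0.04353811288009348
[-0.57, -0.18, 0.0] [0.0, 0.0, 0.13]
[-0.57, -0.17, 0.0] [0.0, 0.0, 0.13]
[-0.57, -0.16, 0.0] [0.0, 0.0, 0.13]
[-0.57, -0.16, 0.0] [0.0, 0.0, 0.13]
[-0.58, -0.15, 0.0] [0.0, 0.0, 0.13]
-
[0.13, -0.53, 0.0] [0.0, 0.0, 0.0]
[0.14, -0.53, 0.0] [0.0, 0.0, 0.0]
[0.13, -0.54, 0.0] [0.0, 0.0, 0.0]
-
```

Emit:
play_rows:
  steps:
    - {"gripper": 0.5, "tx": -0.57, "ty": -0.04, "tz": 0, "ax": 0, "ay": 0, "az": 0}
    - {"gripper": 0.5, "tx": -0.57, "ty": -0.2, "tz": 0, "ax": 0, "ay": 0, "az": 0.16}
    - {"gripper": 0.5, "tx": -0.57, "ty": -0.2, "tz": 0, "ax": 0, "ay": 0, "az": 0.16}
    - {"gripper": 0.5, "tx": -0.57, "ty": -0.18, "tz": 0, "ax": 0, "ay": 0, "az": 0.16}
    - {"gripper": 0.2, "tx": -0.58, "ty": -0.18, "tz": 0, "ax": 0, "ay": 0, "az": 0.16}
    - {"gripper": 0, "tx": 0.13, "ty": -0.53, "tz": 0, "ax": 0, "ay": 0, "az": 0}
    - {"gripper": 0, "tx": 0.14, "ty": -0.53, "tz": 0, "ax": 0, "ay": 0, "az": 0}
    - {"gripper": 0, "tx": 0.13, "ty": -0.54, "tz": 0, "ax": 0, "ay": 0, "az": 0}
    - {"gripper": 0, "tx": 0, "ty": 0, "tz": 0, "ax": 0, "ay": 0, "az": 0}
    - {"gripper": 0, "tx": 0, "ty": 0, "tz": 0, "ax": 0, "ay": 0, "az": 0}
    - {"gripper": 0, "tx": 0, "ty": 0, "tz": 0, "ax": 0, "ay": 0, "az": 0}

```text
t: 20.47
eef_pos: [0.5086, 0.0111, 0.272]
ee_rot: [-0.124, 1.569, 2.702]
force: [0.3, 0.3, -1.6]
width: 0.0031
```

```bash
python3 tip.py 38,75,4
python3 - <<'E'
from h import *
for c in ['side','scene','wrist']: snap(c,c+'13')
b=cv2.imread('pics/scene13.png')[190:280,380:500]; b2=cv2.imread('pics/side13.png')[130:230,320:440]
cv2.imwrite('pics/c13.png',np.hstack([cv2.resize(b,(400,300),interpolation=cv2.INTER_CUBIC),cv2.resize(b2,(400,300),interpolation=cv2.INTER_CUBIC)]))
E
```

```text
t 20.4667 tip [37.59  0.68 94.03] F [ 0.32  0.32 -1.61] w 0.003124258959165913
[0.19, -0.0, -0.0] [0.0, 0.0, 0.0]
[0.19, -0.01, -0.01] [0.0, 0.01, 0.0]
[0.19, -0.0, -0.0] [0.01, 0.0, 0.0]
[0.19, -0.01, -0.0] [-0.0, 0.01, 0.0]
-
```

View pics/c13.png

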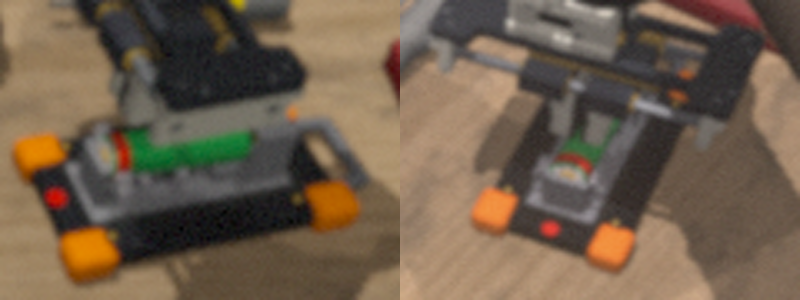

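View pics/wrist13.png

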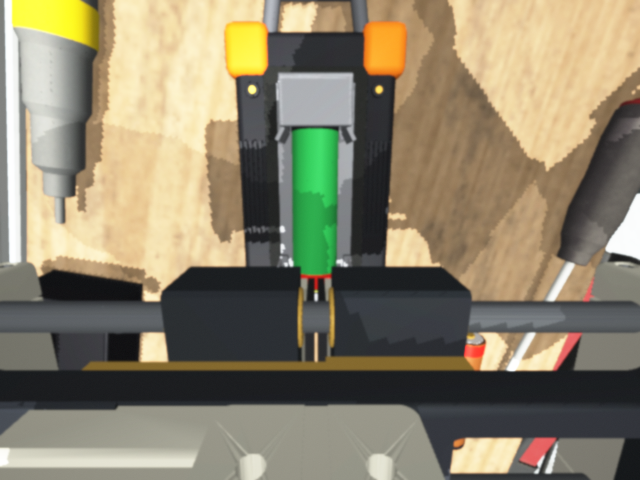

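Emit:
play_rows:
  steps:
    - {"gripper": 0, "tx": 0.2, "ty": 0, "tz": -0.01, "ax": 0, "ay": 0, "az": 0}
    - {"gripper": 0, "tx": 0.2, "ty": 0, "tz": -0.01, "ax": 0, "ay": 0, "az": 0}
    - {"gripper": 0, "tx": 0.2, "ty": 0, "tz": 0, "ax": 0, "ay": 0, "az": 0}
    - {"gripper": 0, "tx": 0.16, "ty": 0, "tz": 0, "ax": 0, "ay": 0, "az": 0}
    - {"gripper": 0, "tx": 0, "ty": 0, "tz": 0, "ax": 0, "ay": 0, "az": 0}
    - {"gripper": 0, "tx": 0, "ty": 0, "tz": 0, "ax": 0, "ay": 0, "az": 0}

```text
t: 21.12
eef_pos: [0.5092, 0.0105, 0.2536]
ee_rot: [-0.539, 1.569, 2.286]
force: [0.1, 1.2, -1.1]
width: 0.0004
```

Emit:
play_rows:
  steps:
    - {"gripper": 0, "tx": 0.06, "ty": 0, "tz": 0, "ax": 0, "ay": 0, "az": 0}
    - {"gripper": 0, "tx": 0.06, "ty": 0, "tz": 0, "ax": 0, "ay": 0, "az": 0}
    - {"gripper": 0, "tx": 0, "ty": 0, "tz": 0, "ax": 0, "ay": 0, "az": 0}
    - {"gripper": 0, "tx": 0, "ty": 0, "tz": 0, "ax": 0, "ay": 0, "az": 0}

```text
t: 21.45
eef_pos: [0.5093, 0.0106, 0.2511]
ee_rot: [-1.303, 1.569, 1.522]
force: [-0.5, 0.4, -1.5]
width: -0.0
```

```bash
python3 tip.py
```

```text
t 21.45 tip [37.56 -0.4  73.08] F [-0.54  0.44 -1.52] w -1.4669764863533543e-06
```

Emit:
play_rows:
  steps:
    - {"gripper": 0, "tx": 0.06, "ty": 0, "tz": 0, "ax": 0, "ay": 0, "az": 0}
    - {"gripper": 0, "tx": 0.06, "ty": 0, "tz": 0, "ax": 0, "ay": 0, "az": 0}
    - {"gripper": 0, "tx": 0, "ty": 0, "tz": 0, "ax": 0, "ay": 0, "az": 0}
    - {"gripper": 0, "tx": 0, "ty": 0, "tz": 0, "ax": 0, "ay": 0, "az": 0}

```text
t: 21.78
eef_pos: [0.5092, 0.0106, 0.2479]
ee_rot: [-1.059, 1.569, 1.766]
force: [0.7, 0.0, -1.0]
width: 0.0008
```

Emit:
play_rows:
  steps:
    - {"gripper": 0, "tx": 0.06, "ty": 0, "tz": 0, "ax": 0, "ay": 0, "az": 0}
    - {"gripper": 0, "tx": 0, "ty": 0, "tz": 0, "ax": 0, "ay": 0, "az": 0}
    - {"gripper": 0, "tx": 0, "ty": 0, "tz": 0, "ax": 0, "ay": 0, "az": 0}

```text
t: 22.03
eef_pos: [0.5093, 0.0106, 0.2465]
ee_rot: [-1.138, 1.569, 1.687]
force: [1.1, 0.9, -2.1]
width: 0.0006
```

Emit:
play_rows:
  steps:
    - {"gripper": 0, "tx": 0.06, "ty": 0, "tz": 0, "ax": 0, "ay": 0, "az": 0}
    - {"gripper": 0, "tx": 0, "ty": 0, "tz": 0, "ax": 0, "ay": 0, "az": 0}
    - {"gripper": 0, "tx": 0, "ty": 0, "tz": 0, "ax": 0, "ay": 0, "az": 0}

```text
t: 22.28
eef_pos: [0.5092, 0.0106, 0.245]
ee_rot: [-1.136, 1.569, 1.689]
force: [0.3, 1.0, -2.3]
width: 0.0002
```

Emit:
play_rows:
  steps:
    - {"gripper": 0, "tx": 0.06, "ty": 0, "tz": 0, "ax": 0, "ay": 0, "az": 0}
    - {"gripper": 0, "tx": 0, "ty": 0, "tz": 0, "ax": 0, "ay": 0, "az": 0}
    - {"gripper": 0, "tx": 0, "ty": 0, "tz": 0, "ax": 0, "ay": 0, "az": 0}

```text
t: 22.53
eef_pos: [0.5094, 0.0106, 0.2438]
ee_rot: [-1.575, 1.569, 1.25]
force: [-0.8, -0.2, 0.9]
width: 0.0007
```

Emit:
play_rows:
  steps:
    - {"gripper": 0, "tx": 0.06, "ty": 0, "tz": 0, "ax": 0, "ay": 0, "az": 0}
    - {"gripper": 0, "tx": 0, "ty": 0, "tz": 0, "ax": 0, "ay": 0, "az": 0}
    - {"gripper": 0, "tx": 0, "ty": 0, "tz": 0, "ax": 0, "ay": 0, "az": 0}

```text
t: 22.78
eef_pos: [0.5096, 0.0107, 0.2425]
ee_rot: [-1.824, 1.569, 1.001]
force: [-0.3, 0.6, 3.8]
width: 0.0009
```

Emit:
play_rows:
  steps:
    - {"gripper": 0, "tx": 0.04, "ty": 0, "tz": 0, "ax": 0, "ay": 0, "az": 0}
    - {"gripper": 0, "tx": 0, "ty": 0, "tz": 0, "ax": 0, "ay": 0, "az": 0}
    - {"gripper": 0, "tx": 0, "ty": 0, "tz": 0, "ax": 0, "ay": 0, "az": 0}

```text
t: 23.03
eef_pos: [0.5096, 0.0108, 0.2414]
ee_rot: [-1.787, 1.569, 1.038]
force: [0.4, 1.2, 4.3]
width: 0.0007
```

Emit:
play_rows:
  steps:
    - {"gripper": 0, "tx": 0.05, "ty": 0, "tz": 0, "ax": 0, "ay": 0, "az": 0}
    - {"gripper": 0, "tx": 0, "ty": 0, "tz": 0, "ax": 0, "ay": 0, "az": 0}
    - {"gripper": 0, "tx": 0, "ty": 0, "tz": 0, "ax": 0, "ay": 0, "az": 0}

```text
t: 23.28
eef_pos: [0.5096, 0.0109, 0.2399]
ee_rot: [-1.706, 1.569, 1.119]
force: [0.0, 3.6, 2.0]
width: 0.0008
```

Emit:
play_rows:
  steps:
    - {"gripper": 0, "tx": 0.04, "ty": 0, "tz": 0, "ax": 0, "ay": 0, "az": 0}
    - {"gripper": 0, "tx": 0, "ty": 0, "tz": 0, "ax": 0, "ay": 0, "az": 0}
    - {"gripper": 0, "tx": 0, "ty": 0, "tz": 0, "ax": 0, "ay": 0, "az": 0}

```text
t: 23.53
eef_pos: [0.5093, 0.0107, 0.2387]
ee_rot: [-1.267, 1.569, 1.558]
force: [1.1, 3.3, 1.0]
width: 0.0005
```

Emit:
play_rows:
  steps:
    - {"gripper": 0, "tx": 0.04, "ty": 0, "tz": 0, "ax": 0, "ay": 0, "az": 0}
    - {"gripper": 0, "tx": 0, "ty": 0, "tz": 0, "ax": 0, "ay": 0, "az": 0}
    - {"gripper": 0, "tx": 0, "ty": 0, "tz": 0, "ax": 0, "ay": 0, "az": 0}

```text
t: 23.78
eef_pos: [0.5092, 0.0105, 0.2376]
ee_rot: [-0.906, 1.57, 1.919]
force: [1.2, 1.7, 0.4]
width: 0.0004
```

Emit:
play_rows:
  steps:
    - {"gripper": 0, "tx": 0.04, "ty": 0, "tz": 0, "ax": 0, "ay": 0, "az": 0}
    - {"gripper": 0, "tx": 0, "ty": 0, "tz": 0, "ax": 0, "ay": 0, "az": 0}
    - {"gripper": 0, "tx": 0, "ty": 0, "tz": 0, "ax": 0, "ay": 0, "az": 0}

```text
t: 24.03
eef_pos: [0.5092, 0.0106, 0.2367]
ee_rot: [-0.998, 1.569, 1.827]
force: [1.1, 2.5, 0.4]
width: 0.0006
```

Emit:
play_rows:
  steps:
    - {"gripper": 0, "tx": 0.03, "ty": 0, "tz": 0, "ax": 0, "ay": 0, "az": 0}
    - {"gripper": 0, "tx": 0, "ty": 0, "tz": 0, "ax": 0, "ay": 0, "az": 0}
    - {"gripper": 0, "tx": 0, "ty": 0, "tz": 0, "ax": 0, "ay": 0, "az": 0}

```text
t: 24.28
eef_pos: [0.5092, 0.0106, 0.2362]
ee_rot: [-1.226, 1.569, 1.599]
force: [0.1, 3.6, 4.5]
width: 0.0006
```

```bash
python3 tip.py; python3 s.py|head -1
python3 - <<'E'
from h import *
for c in ['side','scene','wrist']: snap(c,c+'14')
b=cv2.imread('pics/scene14.png')[190:280,380:500]; b2=cv2.imread('pics/side14.png')[130:230,320:440]
cv2.imwrite('pics/c14.png',np.hstack([cv2.resize(b,(400,300),interpolation=cv2.INTER_CUBIC),cv2.resize(b2,(400,300),interpolation=cv2.INTER_CUBIC)]))
E
```

```text
t 24.2833 tip [37.5  -0.33 58.22] F [0.09 3.6  4.5 ] w 0.0006430159595417705
t 24.2833 F bay,y,z [3.45 1.03 4.5 ] M [ 1.07  0.29 -0.  ] w 0.0006
```

View pics/c14.png

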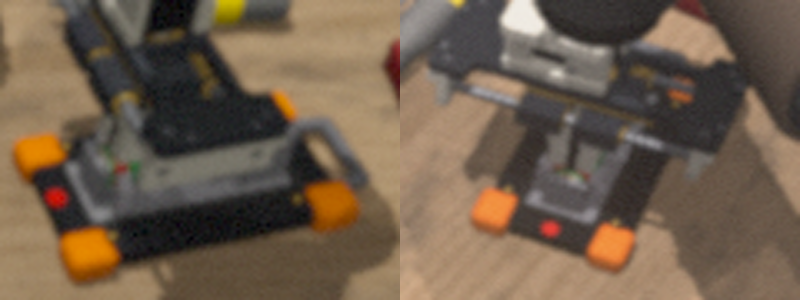

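Emit:
play_rows:
  steps:
    - {"gripper": 0, "tx": 0.02, "ty": 0, "tz": 0, "ax": 0, "ay": 0, "az": 0}
    - {"gripper": 0, "tx": 0.02, "ty": 0, "tz": 0, "ax": 0, "ay": 0, "az": 0}
    - {"gripper": 0, "tx": 0, "ty": 0, "tz": 0, "ax": 0, "ay": 0, "az": 0}
    - {"gripper": 0, "tx": 0, "ty": 0, "tz": 0, "ax": 0, "ay": 0, "az": 0}

```text
t: 24.77
eef_pos: [0.5093, 0.0106, 0.236]
ee_rot: [-1.644, 1.569, 1.182]
force: [-3.6, 2.5, 13.4]
width: 0.0003
```

Emit:
play_rows:
  steps:
    - {"gripper": 0, "tx": -0.2, "ty": 0, "tz": 0, "ax": 0, "ay": 0, "az": 0}
    - {"gripper": 0, "tx": -0.5, "ty": 0, "tz": 0, "ax": 0, "ay": 0, "az": 0}
    - {"gripper": 0, "tx": -0.8, "ty": 0, "tz": 0, "ax": 0, "ay": 0, "az": 0}
    - {"gripper": 0, "tx": -0.8, "ty": 0, "tz": 0, "ax": 0, "ay": 0, "az": 0}
    - {"gripper": 0, "tx": -0.8, "ty": -0.6, "tz": 0, "ax": 0, "ay": 0, "az": 0}
    - {"gripper": 0, "tx": -0.8, "ty": -0.8, "tz": 0, "ax": 0, "ay": 0, "az": 0}
    - {"gripper": 0, "tx": 0, "ty": -0.8, "tz": 0, "ax": 0, "ay": 0, "az": 0}
    - {"gripper": 0, "tx": 0, "ty": -0.6, "tz": 0, "ax": 0, "ay": 0, "az": 0}
    - {"gripper": 0, "tx": 0, "ty": 0, "tz": 0, "ax": 0, "ay": 0, "az": 0}
    - {"gripper": 0, "tx": 0, "ty": 0, "tz": 0, "ax": 0, "ay": 0, "az": 0}
    - {"gripper": 0, "tx": 0, "ty": 0, "tz": 0, "ax": 0, "ay": 0, "az": 0}

```text
t: 25.68
eef_pos: [0.5304, 0.0766, 0.3314]
ee_rot: [0.231, 1.568, 3.056]
force: [1.6, 0.8, -1.8]
width: 0.0003
```

Run:
```python
from h import *
st=telemetry.get_state(); print(st['t'],st['eef_pos'],st['force'])
for c in ['wrist','side','scene']: snap(c,c+'15')
b=cv2.imread('pics/wrist15.png')[0:270,200:430]; cv2.imwrite('pics/w15c.png',cv2.resize(b,None,fx=2.2,fy=2.2,interpolation=cv2.INTER_CUBIC))
b=cv2.imread('pics/scene15.png')[190:280,380:500]; b2=cv2.imread('pics/side15.png')[130:230,320:440]
cv2.imwrite('pics/c15.png',np.hstack([cv2.resize(b,(400,300),interpolation=cv2.INTER_CUBIC),cv2.resize(b2,(400,300),interpolation=cv2.INTER_CUBIC)]))
for q in ['fresh_stick_plus','fresh_stick_minus','fresh_stick']:
  for c in ['wrist','side','scene']:
    r=finder.pinpoint(q,c); print(q,c,[(np.round(x['location'],1).tolist(),round(x['confidence'],2)) for x in r[:2]])
```

```text
25.6833 [0.53044471 0.07662426 0.33135403] [ 1.55354645  0.83266567 -1.75425302]
fresh_stick_plus wrist [([174.1, 310.4], 0.95), ([230.8, 447.0], 0.56)]
fresh_stick_plus side [([233.9, 408.7], 0.9), ([193.9, 367.1], 0.67)]
fresh_stick_plus scene [([298.8, 406.5], 0.84), ([239.6, 409.5], 0.71)]
fresh_stick_minus wrist [([26.3, 317.1], 0.73)]
fresh_stick_minus side [([267.3, 395.7], 0.75)]
fresh_stick_minus scene [([307.7, 354.6], 0.74), ([231.1, 455.8], 0.61)]
fresh_stick wrist [([282.4, 433.5], 0.88), ([107.8, 314.4], 0.63)]
fresh_stick side [([253.0, 404.8], 0.62), ([171.2, 379.1], 0.47)]
fresh_stick scene [([235.3, 433.5], 0.91), ([304.4, 381.1], 0.7)]
```

View pics/w15c.png

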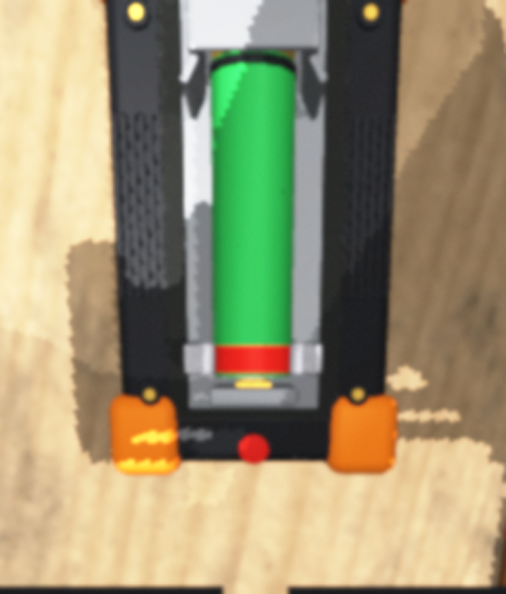

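View pics/c15.png

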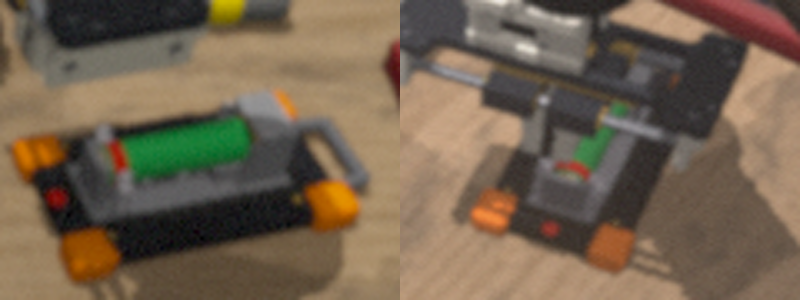

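Run:
```python
from h import *
st=telemetry.get_state()
a=np.radians(YAW); u=np.array([np.cos(a),np.sin(a),0]); v=np.array([-u[1],u[0],0]); B=np.array([*O,0])+u*(SH-.0008)
def c(x,y,z):
    q=proj('wrist',B+u*x+v*y+np.array([0,0,z]),st); return np.round([(q[0]-200)*2.2,q[1]*2.2],1)
for x in (-.044,.0,.035): print(x,'edges',c(x,-.014,.044),c(x,.014,.044))
print('redrim z44/58',c(.048,0,.044),c(.048,0,.058),'tip',c(.05,0,.044),'minus top',c(-.05,0,.058),'lip',c(-.047,0,.062),'wall top',c(.05,0,.056))
for dz in (.003,): print('if plus raised 3:',c(.035,-.014,.047),c(.035,.014,.047))
```

```text
-0.044 edges [213.3  79.3] [300.   79.3]
0.0 edges [215.2 225.6] [298.  225.6]
0.035 edges [216.6 333.1] [296.6 333.1]
redrim z44/58 [256.6 371.2] [256.8 372.4] tip [256.6 377. ] minus top [256.9  40.5] lip [257.   46.5] wall top [256.7 378.2]
if plus raised 3: [216.2 332.9] [297.1 332.9]
```

```bash
python3 -c "
from h import *
print(telemetry.get_state()['t'],job_done())"
```

```text
the job is handed in; nothing more can be done
26.2833 None
```

The green stick is in the battery bay, pressed down between the spring arms and released. I handed the job in at 26.3 s of the 61 s limit.

- **Insertion:** I entered with the red end raised 20° and felt the spring contact close to where I expected it. I then pushed it in about 8 to 9 mm, at 10 to 11 N along the bay. That agrees with both the force and the travel I measured, and the stop is at 11.5 mm.
- **Snap-in:** I lowered the red end to about 4° and let go. Then I pressed near the red end with the fingers closed. The pressing force rose to about 6 N, fell away as the stick passed the beads, then turned solid at 58.2 mm, the seated height of the stick's top. I pressed once more, to about 15 N, and it barely moved. The 6 N peak is below the 8 to 18 N you gave for the beads, probably because the stick had already been pushed partway in while gripped.
- **Last pictures:**
  - The stick lies level between the spring arms and is centred in the holder.
  - Its tip is at the brass contact and its minus end is under the hood lip, within about 1 mm of where I projected it.
  - The stick and holder both sat about 1 mm to one side of my projection, which I put down to camera calibration.
  - The arm was clear of everything.

I could not read the final spring travel or the minus end's height directly. I judged both from where the stick lies in the pictures. The grey stick and the other things were never touched, but I did not measure their positions again at the end.

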